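# Count three hook boxes through a fly-tyer's counting tray

### The job

On the counting tray, count three of the four white hook boxes off the black deck into the metal trough (sweep them over the deck's edge, or lift in any that are blocked) and shut the trough's hinged lid. Then, keeping the lid shut, raise the trough by its end bar so that the three pour out of its open end into the metal tin, and lower it fully again. Return the one extra box from the deck to the open wooden stock box at any time; do not disturb the jar, the spool, or the bottle and green thread cone around the tray.

Things in the scene. Friction and masses are not known exactly. Their poses are not given: they have to be found in the camera images.
- station: the counting tray, a wooden block fixed to the bench with a black deck on top. Origin: at bench height, below the middle of the deck's edge beside the trough. Its +x points away from the robot over the deck, its +y along the trough to the spout end, z up. Deck: level, top 134 mm high, x 0 to 166 mm, y -125 to 125 mm, with a rim 5 mm high along x 162 to 166 mm; its other edges are plain. The trough lies along the edge x = 0 on the robot's side (-x)
- trough_floor (a point): centre of the inner floor of the aluminium trough, at station (-41, 0, 90) mm when the trough is down; axes as the station's, turning with the trough. Inside 70 mm wide (x), 246 mm long (y), 42 mm deep; walls 4 mm, their tops 2 mm below the deck; closed at the -y end, fully open at the +y end (the spout). The trough pivots on an axle along x at station (y 118, z 84) mm, at its spout end
- trough (a joint): tip angle of the trough, rad: 0 lying down, grows to at most 1.1 as its -y end is raised. It falls back under its own weight (0.35 kg, about 2 N at the bar). Boxes begin to slide out at 0.45 to 0.65 rad and run out well at 0.9; rock it if one hangs in the spout
- tip_bar (a point): middle of the bar for raising the trough: a round steel bar 10 mm thick, 68 mm long along x, 55 mm beyond the trough's closed -y end, at station (-41, -180, 126) mm when down; it runs on an arc about the axle (298 mm away in y and 42 mm above it) and may turn within the grasp. Free beneath it down to the bench
- lid (a joint): angle of the lid, rad: 0 shut (lying on the trough), starts open at 1.60 to 1.85 (upright, leaning towards the robot), at most 1.95. Hinge line along y at station (x -80, z 134) mm. A light friction holds it when upright; below about 1 rad it falls shut. Push it over from the robot's side
- lid_edge (a point): middle of the lid's free edge, 76 mm from the hinge; the lid is a grey plastic plate 244 mm long and 5 mm thick (its hinge line lies in its lower face when shut)
- tin: open steel tin that receives the counted boxes, fixed below the spout; outside 124 (x) by 180 (y) by 50 mm high, walls and floor 4 mm thick; origin under its centre at station (-41, 213, 0) mm, axes as the station's
- stock: open wooden stock box for extras, fixed to the bench, outside 150 (x) by 130 (y) by 50 mm high, walls and floor 6 mm; origin under its centre
- box1_mid (a point): a flat white hook box, one of four alike: 60 mm long (its own y), 26 mm wide (its own x), 18 mm high, 30 to 65 g; this point is its centre, half-way up. It starts lying flat on the deck, its length within 0.25 rad of parallel to the trough, in one of two rows (about 27 and 101 mm from the deck's trough edge), rows of three about 74 mm apart; the jar and the spool have the other two of the six places
- box2_mid (a point): a flat white hook box, one of four alike: 60 mm long (its own y), 26 mm wide (its own x), 18 mm high, 30 to 65 g; this point is its centre, half-way up. It starts lying flat on the deck, its length within 0.25 rad of parallel to the trough, in one of two rows (about 27 and 101 mm from the deck's trough edge), rows of three about 74 mm apart; the jar and the spool have the other two of the six places
- box3_mid (a point): a flat white hook box, one of four alike: 60 mm long (its own y), 26 mm wide (its own x), 18 mm high, 30 to 65 g; this point is its centre, half-way up. It starts lying flat on the deck, its length within 0.25 rad of parallel to the trough, in one of two rows (about 27 and 101 mm from the deck's trough edge), rows of three about 74 mm apart; the jar and the spool have the other two of the six places
- box4_mid (a point): a flat white hook box, one of four alike: 60 mm long (its own y), 26 mm wide (its own x), 18 mm high, 30 to 65 g; this point is its centre, half-way up. It starts lying flat on the deck, its length within 0.25 rad of parallel to the trough, in one of two rows (about 27 and 101 mm from the deck's trough edge), rows of three about 74 mm apart; the jar and the spool have the other two of the six places
- jar_mid (a point): small amber jar with a black cap standing on the deck, 34 mm diameter, 45 mm high; its centre. Must stay put
- spool_mid (a point): wire spool standing on the deck, 36 mm diameter, 38 mm high; its centre. Must stay put
- varnish: amber bottle, 48 mm diameter, 100 mm high, on the bench; origin under its centre. Leave alone
- cone1: green thread cone, 60 mm diameter, 100 mm high; origin under its centre. Leave alone
- vise: tying vise fixed to the bench: base 120 mm square, stem and jaws up to 250 mm high, jaws reaching 85 mm towards -x; origin under its stem

How it is judged:
On the way, in this order (a step that is already met when the one before it is completed fails the run):
1. just three boxes lie in the trough, which is down, and its lid is shut over them ((((x of box2_mid in the frame of trough_floor between -0.036 and 0.036 m and y of box2_mid in the frame of trough_floor between -0.128 and 0.128 m and z of box2_mid in the frame of trough_floor between 0 and 0.045 m) and (x of box3_mid in the frame of trough_floor between -0.036 and 0.036 m and y of box3_mid in the frame of trough_floor between -0.128 and 0.128 m and z of box3_mid in the frame of trough_floor between 0 and 0.045 m) and (x of box4_mid in the frame of trough_floor between -0.036 and 0.036 m and y of box4_mid in the frame of trough_floor between -0.128 and 0.128 m and z of box4_mid in the frame of trough_floor between 0 and 0.045 m) and not (x of box1_mid in the frame of trough_floor between -0.036 and 0.036 m and y of box1_mid in the frame of trough_floor between -0.128 and 0.128 m and z of box1_mid in the frame of trough_floor between 0 and 0.045 m)) or ((x of box1_mid in the frame of trough_floor between -0.036 and 0.036 m and y of box1_mid in the frame of trough_floor between -0.128 and 0.128 m and z of box1_mid in the frame of trough_floor between 0 and 0.045 m) and (x of box3_mid in the frame of trough_floor between -0.036 and 0.036 m and y of box3_mid in the frame of trough_floor between -0.128 and 0.128 m and z of box3_mid in the frame of trough_floor between 0 and 0.045 m) and (x of box4_mid in the frame of trough_floor between -0.036 and 0.036 m and y of box4_mid in the frame of trough_floor between -0.128 and 0.128 m and z of box4_mid in the frame of trough_floor between 0 and 0.045 m) and not (x of box2_mid in the frame of trough_floor between -0.036 and 0.036 m and y of box2_mid in the frame of trough_floor between -0.128 and 0.128 m and z of box2_mid in the frame of trough_floor between 0 and 0.045 m)) or ((x of box1_mid in the frame of trough_floor between -0.036 and 0.036 m and y of box1_mid in the frame of trough_floor between -0.128 and 0.128 m and z of box1_mid in the frame of trough_floor between 0 and 0.045 m) and (x of box2_mid in the frame of trough_floor between -0.036 and 0.036 m and y of box2_mid in the frame of trough_floor between -0.128 and 0.128 m and z of box2_mid in the frame of trough_floor between 0 and 0.045 m) and (x of box4_mid in the frame of trough_floor between -0.036 and 0.036 m and y of box4_mid in the frame of trough_floor between -0.128 and 0.128 m and z of box4_mid in the frame of trough_floor between 0 and 0.045 m) and not (x of box3_mid in the frame of trough_floor between -0.036 and 0.036 m and y of box3_mid in the frame of trough_floor between -0.128 and 0.128 m and z of box3_mid in the frame of trough_floor between 0 and 0.045 m)) or ((x of box1_mid in the frame of trough_floor between -0.036 and 0.036 m and y of box1_mid in the frame of trough_floor between -0.128 and 0.128 m and z of box1_mid in the frame of trough_floor between 0 and 0.045 m) and (x of box2_mid in the frame of trough_floor between -0.036 and 0.036 m and y of box2_mid in the frame of trough_floor between -0.128 and 0.128 m and z of box2_mid in the frame of trough_floor between 0 and 0.045 m) and (x of box3_mid in the frame of trough_floor between -0.036 and 0.036 m and y of box3_mid in the frame of trough_floor between -0.128 and 0.128 m and z of box3_mid in the frame of trough_floor between 0 and 0.045 m) and not (x of box4_mid in the frame of trough_floor between -0.036 and 0.036 m and y of box4_mid in the frame of trough_floor between -0.128 and 0.128 m and z of box4_mid in the frame of trough_floor between 0 and 0.045 m))) and value of joint each of lid, trough below 0.1 rad), for 0.2 s.
2. the trough is tipped with its lid shut (value of joint trough above 0.45 rad and value of joint lid below 0.2 rad), for 0.1 s.
3. three boxes are in the tin and the trough is down again ((((x of box2_mid in the frame of tin between -0.06 and 0.06 m and y of box2_mid in the frame of tin between -0.088 and 0.088 m and z of box2_mid in the frame of tin between 0 and 0.065 m) and (x of box3_mid in the frame of tin between -0.06 and 0.06 m and y of box3_mid in the frame of tin between -0.088 and 0.088 m and z of box3_mid in the frame of tin between 0 and 0.065 m) and (x of box4_mid in the frame of tin between -0.06 and 0.06 m and y of box4_mid in the frame of tin between -0.088 and 0.088 m and z of box4_mid in the frame of tin between 0 and 0.065 m) and not (x of box1_mid in the frame of tin between -0.06 and 0.06 m and y of box1_mid in the frame of tin between -0.088 and 0.088 m and z of box1_mid in the frame of tin between 0 and 0.065 m)) or ((x of box1_mid in the frame of tin between -0.06 and 0.06 m and y of box1_mid in the frame of tin between -0.088 and 0.088 m and z of box1_mid in the frame of tin between 0 and 0.065 m) and (x of box3_mid in the frame of tin between -0.06 and 0.06 m and y of box3_mid in the frame of tin between -0.088 and 0.088 m and z of box3_mid in the frame of tin between 0 and 0.065 m) and (x of box4_mid in the frame of tin between -0.06 and 0.06 m and y of box4_mid in the frame of tin between -0.088 and 0.088 m and z of box4_mid in the frame of tin between 0 and 0.065 m) and not (x of box2_mid in the frame of tin between -0.06 and 0.06 m and y of box2_mid in the frame of tin between -0.088 and 0.088 m and z of box2_mid in the frame of tin between 0 and 0.065 m)) or ((x of box1_mid in the frame of tin between -0.06 and 0.06 m and y of box1_mid in the frame of tin between -0.088 and 0.088 m and z of box1_mid in the frame of tin between 0 and 0.065 m) and (x of box2_mid in the frame of tin between -0.06 and 0.06 m and y of box2_mid in the frame of tin between -0.088 and 0.088 m and z of box2_mid in the frame of tin between 0 and 0.065 m) and (x of box4_mid in the frame of tin between -0.06 and 0.06 m and y of box4_mid in the frame of tin between -0.088 and 0.088 m and z of box4_mid in the frame of tin between 0 and 0.065 m) and not (x of box3_mid in the frame of tin between -0.06 and 0.06 m and y of box3_mid in the frame of tin between -0.088 and 0.088 m and z of box3_mid in the frame of tin between 0 and 0.065 m)) or ((x of box1_mid in the frame of tin between -0.06 and 0.06 m and y of box1_mid in the frame of tin between -0.088 and 0.088 m and z of box1_mid in the frame of tin between 0 and 0.065 m) and (x of box2_mid in the frame of tin between -0.06 and 0.06 m and y of box2_mid in the frame of tin between -0.088 and 0.088 m and z of box2_mid in the frame of tin between 0 and 0.065 m) and (x of box3_mid in the frame of tin between -0.06 and 0.06 m and y of box3_mid in the frame of tin between -0.088 and 0.088 m and z of box3_mid in the frame of tin between 0 and 0.065 m) and not (x of box4_mid in the frame of tin between -0.06 and 0.06 m and y of box4_mid in the frame of tin between -0.088 and 0.088 m and z of box4_mid in the frame of tin between 0 and 0.065 m))) and value of joint trough below 0.08 rad), for 0.2 s.
At the end, for the whole second after the job is handed in: Three hook boxes lie in the tin (centres within its walls and under 65 mm above the bench), the fourth lies in the stock box (centre within its walls and below its rim), the trough is down (within 0.08 rad) with its lid shut (within 0.1 rad), and the jar and the spool stand upright ((((x of box2_mid in the frame of tin between -0.06 and 0.06 m and y of box2_mid in the frame of tin between -0.088 and 0.088 m and z of box2_mid in the frame of tin between 0 and 0.065 m) and (x of box3_mid in the frame of tin between -0.06 and 0.06 m and y of box3_mid in the frame of tin between -0.088 and 0.088 m and z of box3_mid in the frame of tin between 0 and 0.065 m) and (x of box4_mid in the frame of tin between -0.06 and 0.06 m and y of box4_mid in the frame of tin between -0.088 and 0.088 m and z of box4_mid in the frame of tin between 0 and 0.065 m) and (x of box1_mid in the frame of stock between -0.07 and 0.07 m and y of box1_mid in the frame of stock between -0.06 and 0.06 m and z of box1_mid in the frame of stock between 0 and 0.05 m)) or ((x of box1_mid in the frame of tin between -0.06 and 0.06 m and y of box1_mid in the frame of tin between -0.088 and 0.088 m and z of box1_mid in the frame of tin between 0 and 0.065 m) and (x of box3_mid in the frame of tin between -0.06 and 0.06 m and y of box3_mid in the frame of tin between -0.088 and 0.088 m and z of box3_mid in the frame of tin between 0 and 0.065 m) and (x of box4_mid in the frame of tin between -0.06 and 0.06 m and y of box4_mid in the frame of tin between -0.088 and 0.088 m and z of box4_mid in the frame of tin between 0 and 0.065 m) and (x of box2_mid in the frame of stock between -0.07 and 0.07 m and y of box2_mid in the frame of stock between -0.06 and 0.06 m and z of box2_mid in the frame of stock between 0 and 0.05 m)) or ((x of box1_mid in the frame of tin between -0.06 and 0.06 m and y of box1_mid in the frame of tin between -0.088 and 0.088 m and z of box1_mid in the frame of tin between 0 and 0.065 m) and (x of box2_mid in the frame of tin between -0.06 and 0.06 m and y of box2_mid in the frame of tin between -0.088 and 0.088 m and z of box2_mid in the frame of tin between 0 and 0.065 m) and (x of box4_mid in the frame of tin between -0.06 and 0.06 m and y of box4_mid in the frame of tin between -0.088 and 0.088 m and z of box4_mid in the frame of tin between 0 and 0.065 m) and (x of box3_mid in the frame of stock between -0.07 and 0.07 m and y of box3_mid in the frame of stock between -0.06 and 0.06 m and z of box3_mid in the frame of stock between 0 and 0.05 m)) or ((x of box1_mid in the frame of tin between -0.06 and 0.06 m and y of box1_mid in the frame of tin between -0.088 and 0.088 m and z of box1_mid in the frame of tin between 0 and 0.065 m) and (x of box2_mid in the frame of tin between -0.06 and 0.06 m and y of box2_mid in the frame of tin between -0.088 and 0.088 m and z of box2_mid in the frame of tin between 0 and 0.065 m) and (x of box3_mid in the frame of tin between -0.06 and 0.06 m and y of box3_mid in the frame of tin between -0.088 and 0.088 m and z of box3_mid in the frame of tin between 0 and 0.065 m) and (x of box4_mid in the frame of stock between -0.07 and 0.07 m and y of box4_mid in the frame of stock between -0.06 and 0.06 m and z of box4_mid in the frame of stock between 0 and 0.05 m))) and value of joint trough below 0.08 rad and value of joint lid below 0.1 rad and angle between each of jar_mid, spool_mid's own z axis and vertical below 0.2 rad); the robot touches nothing.
It fails at once if the lid comes open while the trough is tipped (value of joint trough above 0.25 rad and value of joint lid above 0.35 rad).
It fails at once if the jar is moved by more than 15 mm or tipped over (distance of jar_mid from where it was at the start of the episode above 0.015 m or angle between jar_mid's own z axis and vertical above 0.4 rad).
It fails at once if the spool is moved by more than 15 mm or tipped over (distance of spool_mid from where it was at the start of the episode above 0.015 m or angle between spool_mid's own z axis and vertical above 0.4 rad).
It fails at once if the varnish bottle or the green thread cone is moved by more than 15 mm or tipped over (distance of any of varnish, cone1 from where it was at the start of the episode above 0.015 m or angle between any of varnish, cone1's own z axis and vertical above 0.4 rad).
It also fails if it takes over 72 s, if anything falls off the work surface, if the arm or the gripper's body presses on something with over 40 N, if the wrist force passes 120 N, or if a joint passes its speed limit or range.

### The arm

A 6-joint arm with a two-finger parallel gripper is mounted at the origin on the work surface. World frame = base frame: x ahead of the robot, y to its left, z up, the work surface at z = 0. Lengths are in m, angles in rad, forces in N, time in s.
With the tool pointing down it reaches from about 0.3 to 0.85 m from the base axis. Payload 4.2 kg.
Tool frame: the origin (TCP) lies between the finger pads; the fingertips stand 11 mm ahead of it and the grasp point (between the pads) lies 8 mm behind it; x points along the fingers, y is the direction in which the jaws open and shut, and the axes are right-handed (so a half turn about x gives the same grasp; the last joint's range is limited). The gripper opens to 91 mm and grips with 3 to 60 N. Pads are 32 mm wide; open, the fingers measure 118 mm over their backs; the gripper's body (76 mm by 178 mm) begins 60 mm behind the grasp point.
Start: joints at [-0.02, 0.32, 1.565, -0, 1.257, -0.02], TCP at [0.575, 0, 0.225] pointing down, gripper open.
Joint ranges: [-3.11, 3.11], [-0.84, 2.01], [0.21, 2.61], [-1.34, 4.49], [0.05, 2.63], [-2.56, 2.56]. Speed limits (rad/s): [2.57, 2.57, 3.14, 3.14, 3.14, 3.14].

### API

Orientations are given as a rotation vector (axis times angle).
In Python, from bench import bot gives the robot as it stands. The module is installed in compiled form; this text tells all that it offers.
- The arm moves only by the tool jog_arm, never from a script. Its argument "series" is a list of rows, each an object of numbers: "dx", "dy", "dz": the shift along the tool's x, y, z in m; "ax", "ay", "az": the turn, a rotation vector about the tool's x, y, z in degrees; "fingers": the opening in per cent of the stroke, from 0 (shut) to 100 (fully open). In form: [{"dx": .., "dy": .., "dz": .., "ax": .., "ay": .., "az": .., "fingers": ..}, ...]. A call has 1 to 5 rows; each row is the pose to reach, as a shift and turn from the pose commanded when the call began, along the tool's axes at that moment; what a row does not reach only later rows make up. A row lasts 1/8 s, in which the tool goes at most 62.5 mm and 10.7 degrees, less where a joint would pass 70% of its speed; a pose out of reach is approached as far as the arm can. A call with a gripper value outside its range is refused whole. The fingers move at their own pace and stop on an object; the grip force is fixed at half the most. Time passes only in rows, so rows that repeat a pose let the fingers close. It gives the time, the measured TCP pose, the force and the opening at its end, in the units of the state.
- bot.observe(): the state, without advancing time (a new reading comes with each control period).
- bot.snapshot(name): name is "scene" or "side" or "wrist"; returns a dict with "image" (400x640x3 uint8, red, green, blue), "range_z" (400x640 float32, m along the optical axis (not along the pixel's ray), 0 where there is no reading), "mtx" (3x3 intrinsics, pixels), "rvec" (rotation vector, rad) and "tvec" (3), from world to camera coordinates, as OpenCV has them; the wrist camera has in their place "hand_eye" (4x4, takes a point from camera to tool coordinates, whose origin is the TCP and whose axes are the tool frame's). Camera axes: x right, y down, z forward; pixel columns grow to the right and rows downward; lengths in m; the calibration is good to about 2 mm. A picture is of the moment at which its call begins: read the wrist's pose just before it.
- bot.job_done(): hands the job in, once; it reports no verdict.
Trained networks look in the newest picture that a camera, given by its name, has taken for a name from the list of things; names that differ only in an ending like _2 or _b are one class to them, and where a whole thing is asked for, a point or a joint stands for the part that bears it (a point fixed in the world has none). Each returns a list of dicts, best first, with "confidence" (0 to 1); they miss things now and then, are a little off and sometimes report something else, mostly with a low value. They report only what shows in the picture. A call takes as long as a camera call.
- bot.trace(camera, target): "mask" (400x640 bool, what is visible of it) and "location" ([row, column] in pixels, amid what is visible of it).
The state is a dict: "time": time; "joint_pos": joint angles; "qvel": joint speeds; "tau": joint torques, N m; "tool_pos": TCP position; "tcp_rot": TCP orientation; "contact_force": force on the tool from outside, world axes, zero at the start; "torque": the same for the moment, N m; "gripper_width": finger opening in m.
Only numpy, scipy, OpenCV 4.12 (cv2) and the standard library are available. Lean on these libraries where they do the work, as an engineer would, in place of code of your own. Each camera call takes 0.05 s, during which the arm holds its last target.

## Working session

There is one attempt and no reset: what is moved stays moved. The work goes in short steps, Python scripts to look and compute and a tool call to move; the robot and the scene stay as the last step left them, time stands still between calls to the robot, and variables do not carry over. Pictures are saved under pics/ and viewed, and the job is handed in when it is done.

Besides the shell and the picture viewer there is one more tool, called after "Request:" in YAML: its name, and indented under it one key for each argument. jog_arm: Moves the arm, as the interface text tells. Its arguments: {"type":"object","properties":{"series":{"type":"array","items":{"type":"object","properties":{"dx":{"type":"number"},"dy":{"type":"number"},"dz":{"type":"number"},"ax":{"type":"number"},"ay":{"type":"number"},"az":{"type":"number"},"fingers":{"type":"number"}}}}},"required":["series"]}

```bash
mkdir -p pics; ls
cat > h.py <<'E'
import numpy as np, cv2
from bench import bot
from scipy.spatial.transform import Rotation as R
def save(s,name): cv2.imwrite('pics/'+name+'.png',cv2.cvtColor(s['image'],cv2.COLOR_RGB2BGR))
def pose(s,ob=None):
    if 'hand_eye' in s:
        T=np.eye(4);T[:3,:3]=R.from_rotvec(ob['tcp_rot']).as_matrix();T[:3,3]=ob['tool_pos']
        return T@np.array(s['hand_eye'])
    M=np.eye(4);M[:3,:3]=R.from_rotvec(np.ravel(s['rvec'])).as_matrix();M[:3,3]=np.ravel(s['tvec'])
    return np.linalg.inv(M)
def pts(s,ob=None):
    T=pose(s,ob);K=np.array(s['mtx']);z=s['range_z']
    v,u=np.mgrid[0:400,0:640]
    P=np.stack([(u-K[0,2])/K[0,0]*z,(v-K[1,2])/K[1,1]*z,z],-1)
    W=P@T[:3,:3].T+T[:3,3]
    W[z<=0]=np.nan
    return W
E
python3 - <<'E'
from h import *
print(bot.observe())
for c in ['scene','side','wrist']:
    s=bot.snapshot(c);save(s,c+'0');
    print(c,s['mtx'][0][0],pose(s,bot.observe()).round(3).tolist())
E
```

```text
pics
{'time': 0.0, 'joint_pos': array([-1.99919401e-02,  3.20271763e-01,  1.56566828e+00, -9.58945546e-06,
        1.25738923e+00, -2.00233559e-02]), 'qvel': array([-3.03748421e-04,  1.09370391e-04, -7.71472509e-04, -1.85546996e-03,
        5.27125323e-05,  2.17064416e-04]), 'tau': array([-5.01459035e-04, -4.12465632e+01, -2.31973493e+01,  7.28826877e-02,
        4.58198413e-02, -1.41870069e-04]), 'tool_pos': array([5.74517085e-01, 1.20946681e-05, 2.24136004e-01]), 'tcp_rot': array([ 1.20837163,  1.21051332, -1.21044075]), 'contact_force': array([ 0.21402845,  0.01700379, -0.13130925]), 'torque': array([ 0.03912357,  0.0016326 , -0.03015699]), 'gripper_width': 0.09134810343406788}
scene 397.6368866153623 [[0.342, 0.647, -0.682, 1.304], [0.94, -0.241, 0.243, -0.211], [-0.007, -0.724, -0.69, 0.883], [0.0, 0.0, 0.0, 1.0]]
side 488.0272340316526 [[0.776, -0.502, 0.382, 0.044], [-0.631, -0.609, 0.481, -0.579], [-0.009, -0.614, -0.789, 1.118], [0.0, 0.0, 0.0, 1.0]]
wrist 282.2512907105765 [[1.0, 0.0, -0.001, 0.575], [-0.0, -0.96, -0.279, 0.079], [-0.001, 0.279, -0.96, 0.384], [0.0, 0.0, 0.0, 1.0]]
```

View pics/scene0.png

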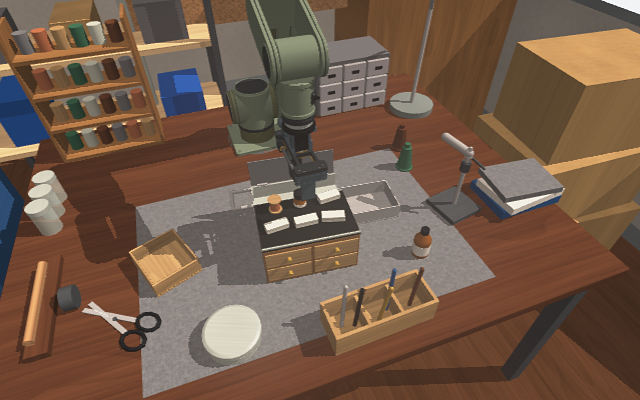

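View pics/side0.png

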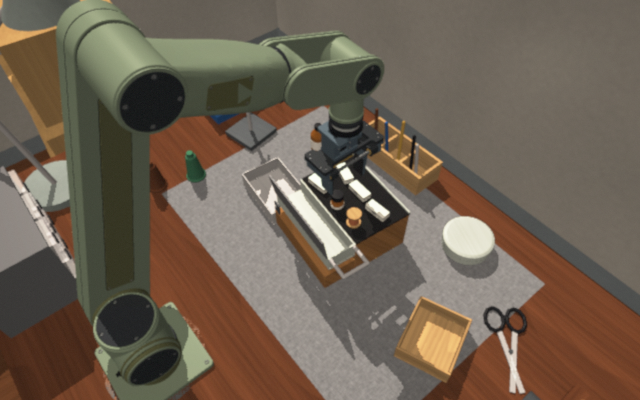

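View pics/wrist0.png

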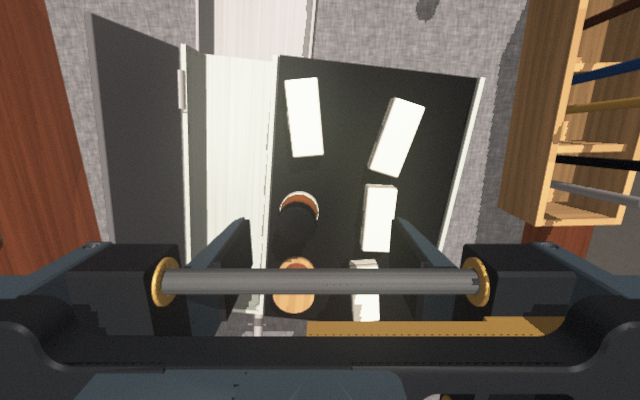

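Scene: the deck's near row has a box at the spout end (wrist ~305,117), the jar (298,210) and the spool (293,285). The far row holds three boxes (~397,137; 378,218; 366,290). The stock box is on the −y side. Next I'll measure.

Run:
```python
from h import *
ob=bot.observe()
print(R.from_rotvec(ob['tcp_rot']).as_matrix().round(3).tolist())
for c in ['scene','side','wrist']:
    ob=bot.observe(); s=bot.snapshot(c);W=pts(s,ob)
    np.savez(c+'0.npz',W=W,im=s['image'])
    for t in ['station','box1_mid','jar_mid','spool_mid','stock','tin','lid_edge','tip_bar','varnish','cone1','vise']:
        r=bot.trace(c,t)
        for d in r[:6]:
            if d['confidence']<.3: continue
            p=W[d['mask']];p=p[~np.isnan(p[:,0])]
            if len(p)<5: continue
            top=p[p[:,2]>np.percentile(p[:,2],95)-.006]
            print(c,t,round(d['confidence'],2),np.round(d['location']),'n',len(p),'med',np.median(p,0).round(3),'topmean',top.mean(0).round(3),'lo',np.percentile(p,2,axis=0).round(3),'hi',np.percentile(p,98,axis=0).round(3))
```

```text
[[-0.001, 1.0, -0.0], [0.0, -0.0, -1.0], [-1.0, -0.001, -0.0]]
scene station 0.69 [214. 308.] n 10228 med [ 0.587 -0.004  0.119] topmean [ 0.436 -0.006  0.195] lo [ 0.429 -0.135  0.003] hi [0.705 0.302 0.2  ]
scene box1_mid 0.67 [226. 274.] n 252 med [ 0.625 -0.086  0.152] topmean [ 0.62  -0.085  0.152] lo [ 0.607 -0.114  0.137] hi [ 0.632 -0.057  0.155]
scene box1_mid 0.47 [179. 274.] n 2392 med [ 0.443 -0.039  0.137] topmean [ 0.436 -0.005  0.206] lo [ 0.425 -0.169  0.089] hi [0.508 0.13  0.208]
scene jar_mid 0.6 [200. 296.] n 167 med [ 0.566 -0.008  0.162] topmean [ 0.627 -0.016  0.224] lo [ 0.545 -0.018  0.139] hi [0.628 0.01  0.224]
scene spool_mid 0.8 [204. 272.] n 241 med [ 0.557 -0.07   0.161] topmean [ 0.552 -0.07   0.172] lo [ 0.446 -0.086  0.093] hi [ 0.568 -0.051  0.175]
scene stock 0.72 [264. 165.] n 2836 med [ 0.521 -0.384  0.011] topmean [ 0.538 -0.383  0.049] lo [ 0.446 -0.456  0.003] hi [ 0.619 -0.303  0.052]
scene tin 0.68 [200. 367.] n 1860 med [0.497 0.244 0.016] topmean [0.521 0.237 0.055] lo [0.444 0.163 0.001] hi [0.579 0.31  0.052]
scene lid_edge 0.97 [168. 27
[... 3758 characters left out ...]
 0.05 ]
wrist tin 0.63 [137. 398.] n 2588 med [0.634 0.064 0.152] topmean [0.635 0.064 0.152] lo [0.617 0.035 0.14 ] hi [0.652 0.091 0.153]
wrist lid_edge 0.87 [131. 140.] n 18656 med [0.447 0.071 0.182] topmean [0.443 0.073 0.208] lo [ 0.434 -0.023  0.134] hi [0.46  0.132 0.209]
wrist tip_bar 0.64 [143. 181.] n 36099 med [0.454 0.061 0.136] topmean [0.444 0.072 0.207] lo [ 0.436 -0.11   0.088] hi [0.529 0.132 0.209]
wrist tip_bar 0.39 [139. 254.] n 71211 med [0.506 0.062 0.134] topmean [0.444 0.072 0.205] lo [ 0.439 -0.115  0.003] hi [0.694 0.197 0.208]
wrist varnish 0.38 [139. 182.] n 35832 med [0.454 0.061 0.136] topmean [0.443 0.073 0.206] lo [ 0.437 -0.1    0.089] hi [0.528 0.131 0.209]
```

Run:
```python
from h import *
from scipy import ndimage
def fit(W,im,white,zlo,zhi,box):
    x,y,z=W[...,0],W[...,1],W[...,2]
    g=im.min(-1)
    m=(z>zlo)&(z<zhi)&(x>box[0])&(x<box[1])&(y>box[2])&(y<box[3])&((g>110) if white else (im.max(-1)<70))
    return m
for c in ['wrist','scene','side']:
    d=np.load(c+'0.npz');W=d['W'];im=d['im']
    m=fit(W,im,True,.145,.158,(.5,.72,-.15,.15))
    L,n=ndimage.label(ndimage.binary_opening(m))
    for i in range(1,n+1):
        if (L==i).sum()<60: continue
        p=W[L==i]
        r=cv2.minAreaRect((p[:,:2]*1000).astype(np.float32)); print(c,'box',np.round(r[0],1),np.round(r[1],1),round(r[2],1),'z',p[:,2].mean().round(4),len(p))
    m=fit(W,im,False,.130,.138,(.48,.72,-.17,.17))
    m=ndimage.binary_opening(m,iterations=1); p=W[m]
    q=(p[:,:2]*1000).astype(np.float32)
    r=cv2.minAreaRect(q);print(c,'deck',r,p[:,2].mean())
    # rim: z .137-.141 
    m=(W[...,2]>.1370)&(W[...,2]<.142)&(W[...,0]>.64)&(W[...,0]<.72)&(abs(W[...,1])<.16)&(im.min(-1)>90)
    p=W[m]
    if len(p)>20:
        k=np.polyfit(p[:,1],p[:,0],1);print('rim x=',k,len(p),p[:,1].min(),p[:,1].max())
    # stock walls tops / tin tops
    for nm,b in (('stock',(.43,.63,-.47,-.29)),('tin',(.42,.6,.13,.33))):
        m=(W[...,2]>.044)&(W[...,2]<.054)&(W[...,0]>b[0])&(W[...,0]<b[1])&(W[...,1]>b[2])&(W[...,1]<b[3])
        if m.sum()>50: print(nm,cv2.minAreaRect((W[m][:,:2]*1000).astype(np.float32)),m.sum())
    # lid
    m=(W[...,2]>.145)&(W[...,2]<.215)&(W[...,0]>.40)&(W[...,0]<.48)&(abs(W[...,1])<.15)
    p=W[m]
    if len(p)>50:
        A=np.c_[p[:,1],p[:,2],np.ones(len(p))];k,*_=np.linalg.lstsq(A,p[:,0],rcond=None);print('lid x=',k,'top',np.percentile(p[:,2],99.5),p[:,1].min(),p[:,1].max())
```

```text
wrist box [561.2  78.2] [26.9 60.1] 4.7 z 0.1517 2538
wrist box [635.6  62.6] [60.  27.1] 72.0 z 0.1516 2465
wrist box [625.7  -7.8] [60.5 26.9] 86.9 z 0.1515 1937
wrist box [617.4 -53.8] [20.1  2.2] 1.3 z 0.1487 96
wrist box [618.1 -97.6] [26.  31.4] 4.0 z 0.1515 719
wrist deck ((609.0689086914062, -5.6492919921875), (250.240478515625, 162.62228393554688), 83.77704620361328) 0.1337818223088547
rim x= [0.10625405 0.69266469] 973 -0.04296562697515052 0.11039498113524746
tin ((505.2561340332031, 170.9879150390625), (53.58479690551758, 126.49520111083984), 87.04456329345703) 529
lid x= [ 0.10715232 -0.17457984  0.47141922] top 0.20957691477012233 -0.03482068098549386 0.13460926649500793
scene box [561.7  78.1] [28.  61.1] 5.2 z 0.1516 174
scene box [635.   61.6] [58.7 29. ] 74.5 z 0.1521 177
scene box [626.2  -9.2] [59.3 29.4] 88.2 z 0.1516 206
scene box [618.2 -84.6] [26.5 57.7] 6.5 z 0.1518 204
scene deck ((605.116455078125, -5.225189208984375), (248.9246063232422, 157.5613555908203), 83.73514556884766) 0.1345606956743919
rim x= [0.02866193 0.68569152] 218 -0.13702992606863734 0.10889
[... 393 characters left out ...]
5 120
side box [557.7  77.5] [25.7 62.8] 2.3 z 0.1519 128
side box [623.7 -10.3] [63.5 27.5] 85.6 z 0.1521 205
side box [614.7 -85.2] [28.3 61.5] 4.1 z 0.1519 211
side deck ((608.1551513671875, -8.816482543945312), (248.86880493164062, 162.487548828125), 83.91883087158203) 0.13428999536571892
rim x= [0.03198917 0.68389418] 94 -0.1386115721723155 0.07265645864137493
stock ((527.720947265625, -381.8462219238281), (153.5122528076172, 130.03521728515625), 21.859506607055664) 658
tin ((508.33135986328125, 219.22885131835938), (183.88922119140625, 126.61583709716797), 84.00541687011719) 253
lid x= [ 0.10391153 -0.12459987  0.45651276] top 0.21207635845077333 -0.1112490882227547 0.13433084530114492
```

Request:
jog_arm:
  series:
    - {"dx":0.02,"dy":-0.0135,"dz":-0.06,"ax":-5,"fingers":55}
    - {"dx":0.03,"dy":-0.0135,"dz":-0.078,"ax":-5,"fingers":55}
    - {"dx":0.045,"dy":-0.0135,"dz":-0.078,"ax":-5,"fingers":55}
    - {"dx":0.076,"dy":-0.0135,"dz":-0.078,"ax":-5,"fingers":55}
    - {"dx":0.076,"dy":-0.0135,"dz":-0.078,"ax":-5,"fingers":55}

```text
$.series[0]: bad value
```

```bash
cat > go.py <<'E'
from h import *
import sys
ob=bot.observe();Rm=R.from_rotvec(ob['tcp_rot']).as_matrix()
ywaw=np.degrees(np.arctan2(Rm[1,1],Rm[0,1]))
print('t',round(ob['time'],2),'pos',ob['tool_pos'].round(4),'yaw',ywaw.round(1),'w',round(ob['gripper_width'],4),'F',ob['contact_force'].round(1),'down',Rm[:,0].round(3))
for a in sys.argv[1:]:
    x,y,z,w=map(float,a.split(','))
    d=Rm.T@(np.array([x,y,z])/1000-ob['tool_pos'])
    print(a,'dx dy dz',d.round(4),'ax',round(-(w-ywaw),1))
E
python3 go.py 495.6,61.8,155,-6.1
python3 - <<'E'
from h import *
for c in ['side','wrist']:
    save(bot.snapshot(c),c+'1')
E
```

```text
t 1.95 pos [ 0.575 -0.     0.225] yaw -0.0 w 0.091 F [-0.1 -0.  -0. ] down [ 0. -0. -1.]
495.6,61.8,155,-6.1 dx dy dz [ 0.07   -0.0794 -0.0618] ax 6.1
```

View pics/wrist1.png

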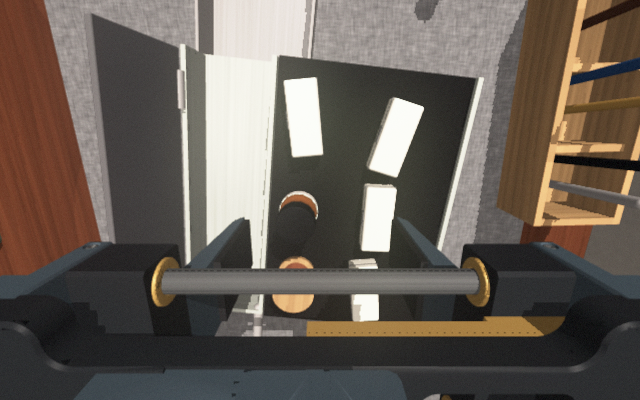

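The call was refused and the arm hasn't moved: the picture is the same as the first one. I'll give all seven keys this time.

Request:
jog_arm:
  series:
    - {"dx":0.02,"dy":-0.0135,"dz":-0.06,"ax":-5,"ay":0,"az":0,"fingers":55}
    - {"dx":0.03,"dy":-0.0135,"dz":-0.078,"ax":-5,"ay":0,"az":0,"fingers":55}
    - {"dx":0.045,"dy":-0.0135,"dz":-0.078,"ax":-5,"ay":0,"az":0,"fingers":55}
    - {"dx":0.076,"dy":-0.0135,"dz":-0.078,"ax":-5,"ay":0,"az":0,"fingers":55}
    - {"dx":0.076,"dy":-0.0135,"dz":-0.078,"ax":-5,"ay":0,"az":0,"fingers":55}

```text
time: 2.68
tool_pos: [0.5612, 0.0767, 0.1473]
tcp_rot: [1.143, 1.25, -1.148]
contact_force: [0.2, -0.6, 0.1]
gripper_width: 0.0501
```

```bash
python3 go.py 495.6,61.8,155,-6.1
python3 - <<'E'
from h import *
for c in ['side','wrist']:
    save(bot.snapshot(c),c+'2')
E
```

```text
t 2.67 pos [0.5612 0.0767 0.1473] yaw 4.9 w 0.0501 F [ 0.2 -0.6  0.1] down [-0.002 -0.001 -1.   ]
495.6,61.8,155,-6.1 dx dy dz [-0.0076 -0.0666  0.0092] ax 11.0
```

View pics/wrist2.png

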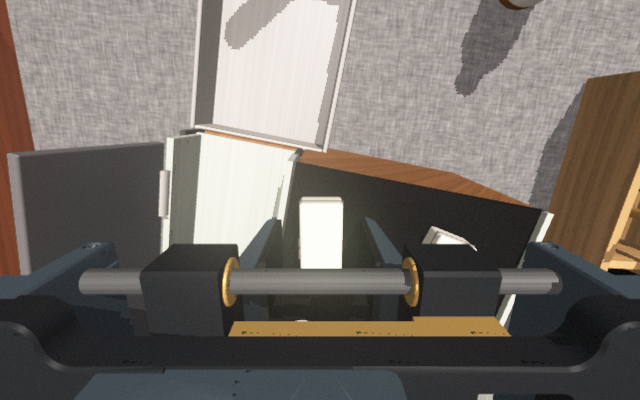

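The box sits between the fingers at about (321,235). I'll close and lift a little.

Request:
jog_arm:
  series:
    - {"dx":0,"dy":0,"dz":0,"ax":0,"ay":0,"az":0,"fingers":5}
    - {"dx":0,"dy":0,"dz":0,"ax":0,"ay":0,"az":0,"fingers":5}
    - {"dx":0,"dy":0,"dz":0,"ax":0,"ay":0,"az":0,"fingers":5}
    - {"dx":-0.02,"dy":0,"dz":0,"ax":0,"ay":0,"az":0,"fingers":5}
    - {"dx":-0.02,"dy":-0.03,"dz":0.0045,"ax":5,"ay":0,"az":0,"fingers":5}

```text
time: 3.4
tool_pos: [0.5342, 0.0712, 0.1703]
tcp_rot: [1.213, 1.205, -1.207]
contact_force: [0.3, -0.5, -0.5]
gripper_width: 0.0257
```

```bash
python3 go.py 495.6,61.8,155,-6.1
```

```text
t 3.4 pos [0.5342 0.0712 0.1703] yaw -0.1 w 0.0257 F [ 0.3 -0.5 -0.5] down [ 0.005  0.001 -1.   ]
495.6,61.8,155,-6.1 dx dy dz [ 0.0151 -0.0387  0.0095] ax 6.0
```

Request:
jog_arm:
  series:
    - {"dx":0,"dy":-0.036,"dz":0.0095,"ax":6,"ay":0,"az":0,"fingers":5}
    - {"dx":0.012,"dy":-0.036,"dz":0.0095,"ax":6,"ay":0,"az":0,"fingers":5}
    - {"dx":0.012,"dy":-0.036,"dz":0.0095,"ax":6,"ay":0,"az":0,"fingers":5}
    - {"dx":0.012,"dy":-0.036,"dz":0.0095,"ax":6,"ay":0,"az":0,"fingers":42}
    - {"dx":0.012,"dy":-0.036,"dz":0.0095,"ax":6,"ay":0,"az":0,"fingers":42}

```text
time: 4.03
tool_pos: [0.4969, 0.0616, 0.1571]
tcp_rot: [1.286, 1.157, -1.285]
contact_force: [0.5, -0.5, 0.0]
gripper_width: 0.038
```

```bash
python3 go.py 495.6,61.8,200,-6.1 635,62,200,-18 635,62,148,-18
python3 - <<'E'
from h import *
for c in ['side','wrist']:
    save(bot.snapshot(c),c+'3')
E
```

```text
t 4.03 pos [0.4969 0.0616 0.1571] yaw -6.0 w 0.038 F [ 0.5 -0.5  0. ] down [ 0.001  0.    -1.   ]
495.6,61.8,200,-6.1 dx dy dz [-0.0429 -0.0013 -0.0001] ax 0.1
635,62,200,-18 dx dy dz [-0.0428  0.1373 -0.0148] ax 12.0
635,62,148,-18 dx dy dz [ 0.0092  0.1373 -0.0148] ax 12.0
```

View pics/wrist3.png

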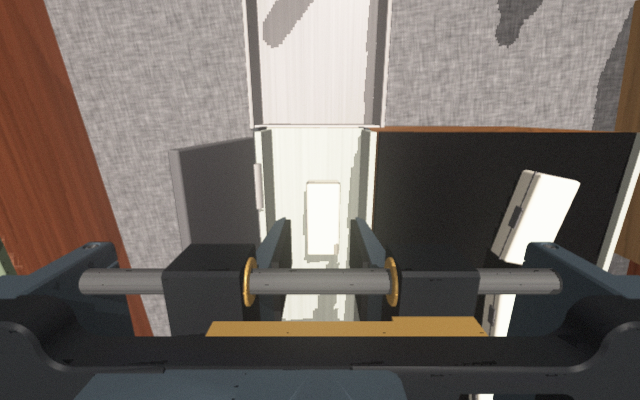

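View pics/side3.png

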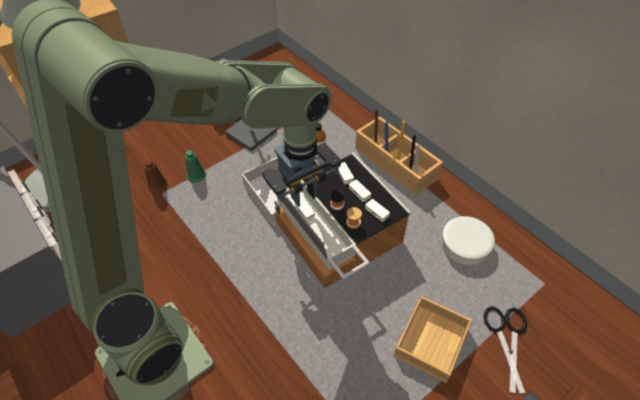

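Box A lies flat in the trough, at about (322,218). Box B is next.

Request:
jog_arm:
  series:
    - {"dx":-0.035,"dy":0.02,"dz":0,"ax":2,"ay":0,"az":0,"fingers":55}
    - {"dx":-0.035,"dy":0.08,"dz":-0.0148,"ax":8,"ay":0,"az":0,"fingers":55}
    - {"dx":-0.03,"dy":0.1373,"dz":-0.0148,"ax":12,"ay":0,"az":0,"fingers":55}
    - {"dx":-0.02,"dy":0.1373,"dz":-0.0148,"ax":12,"ay":0,"az":0,"fingers":55}
    - {"dx":0.009,"dy":0.1373,"dz":-0.0148,"ax":12,"ay":0,"az":0,"fingers":55}

```text
time: 4.75
tool_pos: [0.6348, 0.0618, 0.1481]
tcp_rot: [1.438, 1.043, -1.435]
contact_force: [-0.6, 0.2, -0.5]
gripper_width: 0.0498
```

Request:
jog_arm:
  series:
    - {"dx":0,"dy":0,"dz":0,"ax":0,"ay":0,"az":0,"fingers":55}
    - {"dx":0,"dy":0,"dz":0,"ax":0,"ay":0,"az":0,"fingers":5}
    - {"dx":0,"dy":0,"dz":0,"ax":0,"ay":0,"az":0,"fingers":5}
    - {"dx":0,"dy":0,"dz":0,"ax":0,"ay":0,"az":0,"fingers":5}
    - {"dx":-0.04,"dy":0,"dz":0,"ax":0,"ay":0,"az":0,"fingers":5}

```text
time: 5.38
tool_pos: [0.6319, 0.0616, 0.1851]
tcp_rot: [1.432, 1.048, -1.444]
contact_force: [1.1, 0.7, 0.7]
gripper_width: 0.0258
```

```bash
python3 go.py 488,-8,210,-6.1 488,-8,157,-6.1
python3 - <<'E'
from h import *
for c in ['wrist']:
    save(bot.snapshot(c),c+'4')
E
```

```text
t 5.38 pos [0.6319 0.0616 0.1851] yaw -18.0 w 0.0258 F [1.1 0.7 0.7] down [-0.008 -0.001 -1.   ]
488,-8,210,-6.1 dx dy dz [-0.0237 -0.1155  0.1107] ax -11.9
488,-8,157,-6.1 dx dy dz [ 0.0293 -0.1151  0.1105] ax -11.9
```

View pics/wrist4.png

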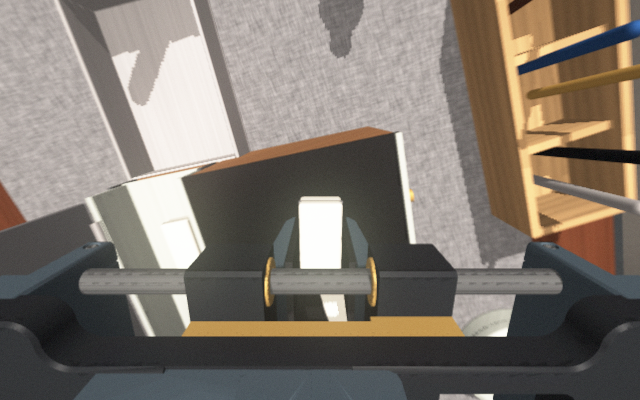

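Box B is gripped, seen at (320,235).

Request:
jog_arm:
  series:
    - {"dx":-0.03,"dy":-0.04,"dz":0.02,"ax":-5,"ay":0,"az":0,"fingers":5}
    - {"dx":-0.03,"dy":-0.08,"dz":0.065,"ax":-10,"ay":0,"az":0,"fingers":5}
    - {"dx":-0.025,"dy":-0.1175,"dz":0.1105,"ax":-12,"ay":0,"az":0,"fingers":5}
    - {"dx":-0.02,"dy":-0.1175,"dz":0.1105,"ax":-12,"ay":0,"az":0,"fingers":5}
    - {"dx":0.02,"dy":-0.1175,"dz":0.1105,"ax":-12,"ay":0,"az":0,"fingers":5}

```text
time: 6.05
tool_pos: [0.491, -0.0072, 0.1703]
tcp_rot: [1.292, 1.151, -1.279]
contact_force: [0.6, 0.2, -0.1]
gripper_width: 0.0259
```

```bash
python3 go.py 488,-8,157,-6.1
```

```text
t 6.05 pos [ 0.491  -0.0072  0.1703] yaw -6.1 w 0.0259 F [ 0.6  0.2 -0.1] down [ 0.01 -0.   -1.  ]
488,-8,157,-6.1 dx dy dz [ 0.0132 -0.003   0.0011] ax 0.0
```

Request:
jog_arm:
  series:
    - {"dx":0.011,"dy":0,"dz":0,"ax":0,"ay":0,"az":0,"fingers":5}
    - {"dx":0.011,"dy":0,"dz":0,"ax":0,"ay":0,"az":0,"fingers":5}
    - {"dx":0.011,"dy":0,"dz":0,"ax":0,"ay":0,"az":0,"fingers":42}
    - {"dx":0.011,"dy":0,"dz":0,"ax":0,"ay":0,"az":0,"fingers":42}
    - {"dx":-0.03,"dy":0,"dz":0,"ax":0,"ay":0,"az":0,"fingers":42}

```text
time: 6.68
tool_pos: [0.4866, -0.0069, 0.1967]
tcp_rot: [1.283, 1.162, -1.29]
contact_force: [0.9, 0.5, 0.8]
gripper_width: 0.0385
```

```bash
python3 go.py 626,-8.5,215,-3 626,-8.5,148,-3
python3 - <<'E'
from h import *
from scipy import ndimage
for c in ['wrist','scene']:
    ob=bot.observe();s=bot.snapshot(c);save(s,c+'5')
    W=pts(s,ob);im=s['image'];x,y,z=np.moveaxis(W,-1,0)
    m=(z>.145)&(z<.158)&(x>.5)&(x<.72)&(abs(y)<.15)&(im.min(-1)>110)
    L,n=ndimage.label(ndimage.binary_opening(m))
    for i in range(1,n+1):
        if (L==i).sum()<60: continue
        r=cv2.minAreaRect((W[L==i][:,:2]*1000).astype(np.float32)); print(c,r)
E
```

```text
t 6.67 pos [ 0.4866 -0.0069  0.1967] yaw -6.0 w 0.0385 F [0.9 0.5 0.8] down [-0.006  0.    -1.   ]
626,-8.5,215,-3 dx dy dz [-0.0191  0.1387 -0.013 ] ax -3.0
626,-8.5,148,-3 dx dy dz [ 0.0478  0.1391 -0.013 ] ax -3.0
wrist ((626.051513671875, -8.116209030151367), (60.30294418334961, 26.770313262939453), 88.1786117553711)
wrist ((616.1401977539062, -55.05796813964844), (7.004773139953613, 22.045246124267578), 82.86152648925781)
wrist ((619.2288818359375, -97.9434814453125), (24.423547744750977, 30.908842086791992), 3.8567392826080322)
scene ((626.4942626953125, -9.046226501464844), (59.576969146728516, 27.679611206054688), 88.72985076904297)
scene ((616.930908203125, -84.55328369140625), (29.20219612121582, 59.13555908203125), 5.2364277839660645)
```

View pics/wrist5.png

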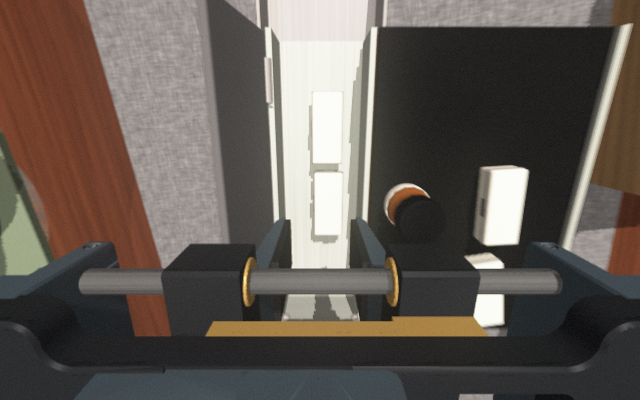

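View pics/scene5.png

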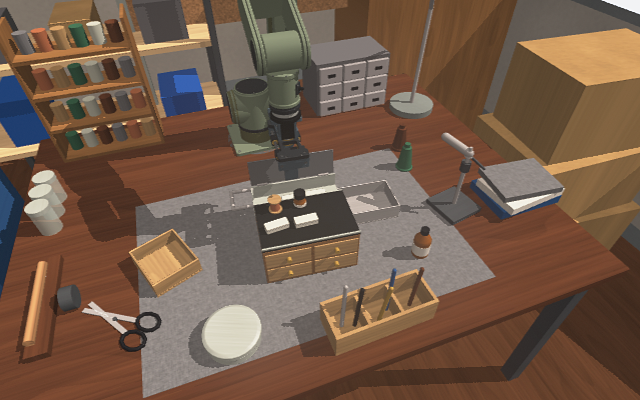

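Two boxes lie in the trough, at (327,127) and (328,204). Box C, the middle one in the far row, is next.

Request:
jog_arm:
  series:
    - {"dx":-0.015,"dy":0.05,"dz":-0.004,"ax":-1,"ay":0,"az":0,"fingers":50}
    - {"dx":-0.015,"dy":0.105,"dz":-0.01,"ax":-3,"ay":0,"az":0,"fingers":50}
    - {"dx":0.0,"dy":0.139,"dz":-0.013,"ax":-3.5,"ay":0,"az":0,"fingers":50}
    - {"dx":0.02,"dy":0.139,"dz":-0.013,"ax":-3.5,"ay":0,"az":0,"fingers":50}
    - {"dx":0.05,"dy":0.139,"dz":-0.013,"ax":-3.5,"ay":0,"az":0,"fingers":50}

```text
time: 7.4
tool_pos: [0.629, -0.0086, 0.1477]
tcp_rot: [1.242, 1.187, -1.24]
contact_force: [-0.8, -0.1, -1.7]
gripper_width: 0.0458
```

Request:
jog_arm:
  series:
    - {"dx":0,"dy":0,"dz":0,"ax":0,"ay":0,"az":0,"fingers":50}
    - {"dx":0,"dy":0,"dz":0,"ax":0,"ay":0,"az":0,"fingers":5}
    - {"dx":0,"dy":0,"dz":0,"ax":0,"ay":0,"az":0,"fingers":5}
    - {"dx":0,"dy":0,"dz":0,"ax":0,"ay":0,"az":0,"fingers":5}
    - {"dx":-0.065,"dy":0,"dz":0,"ax":0,"ay":0,"az":0,"fingers":5}

```text
time: 8.02
tool_pos: [0.6246, -0.0085, 0.2059]
tcp_rot: [1.235, 1.198, -1.251]
contact_force: [0.9, -0.3, -0.7]
gripper_width: 0.0261
```

```bash
python3 go.py 480.6,-79,215,-6.1 480.6,-79,157,-6.1
python3 - <<'E'
from h import *
for c in ['wrist']:
    save(bot.snapshot(c),c+'6')
E
```

```text
t 8.03 pos [ 0.6246 -0.0085  0.2059] yaw -2.5 w 0.0261 F [ 0.9 -0.3 -0.7] down [-0.012  0.    -1.   ]
480.6,-79,215,-6.1 dx dy dz [-0.0074 -0.1409  0.0767] ax 3.6
480.6,-79,157,-6.1 dx dy dz [ 0.0506 -0.1402  0.0767] ax 3.6
```

View pics/wrist6.png

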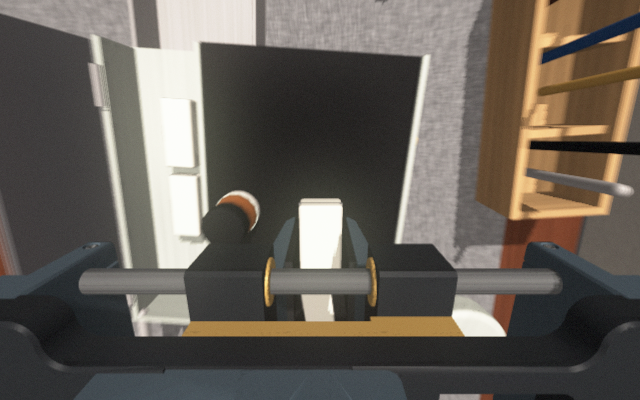

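Box C is held, at (320,235).

Request:
jog_arm:
  series:
    - {"dx":-0.005,"dy":-0.04,"dz":0.02,"ax":2,"ay":0,"az":0,"fingers":5}
    - {"dx":-0.005,"dy":-0.09,"dz":0.05,"ax":3.5,"ay":0,"az":0,"fingers":5}
    - {"dx":-0.005,"dy":-0.142,"dz":0.076,"ax":3.5,"ay":0,"az":0,"fingers":5}
    - {"dx":0.02,"dy":-0.142,"dz":0.076,"ax":3.5,"ay":0,"az":0,"fingers":5}
    - {"dx":0.04,"dy":-0.142,"dz":0.076,"ax":3.5,"ay":0,"az":0,"fingers":5}

```text
time: 8.7
tool_pos: [0.4821, -0.0787, 0.1706]
tcp_rot: [1.288, 1.156, -1.285]
contact_force: [-0.1, 0.3, 0.0]
gripper_width: 0.0255
```

```bash
python3 go.py 480.6,-79,157,-6.1
```

```text
t 8.7 pos [ 0.4821 -0.0787  0.1706] yaw -6.1 w 0.0255 F [-0.1  0.3  0. ] down [ 0.002 -0.    -1.   ]
480.6,-79,157,-6.1 dx dy dz [ 0.0136 -0.0015  0.0004] ax 0.0
```

Request:
jog_arm:
  series:
    - {"dx":0.012,"dy":0,"dz":0,"ax":0,"ay":0,"az":0,"fingers":5}
    - {"dx":0.012,"dy":0,"dz":0,"ax":0,"ay":0,"az":0,"fingers":5}
    - {"dx":0.012,"dy":0,"dz":0,"ax":0,"ay":0,"az":0,"fingers":42}
    - {"dx":0.012,"dy":0,"dz":0,"ax":0,"ay":0,"az":0,"fingers":42}
    - {"dx":-0.045,"dy":0,"dz":0,"ax":0,"ay":0,"az":0,"fingers":42}

```text
time: 9.32
tool_pos: [0.4802, -0.0778, 0.2131]
tcp_rot: [1.282, 1.165, -1.292]
contact_force: [2.0, -0.7, 0.1]
gripper_width: 0.0385
```

```bash
python3 go.py 617.5,-85,215,5 617.5,-85,148,5
python3 - <<'E'
from h import *
for c in ['wrist','side']:
    s=bot.snapshot(c);save(s,c+'7')
E
```

```text
t 9.32 pos [ 0.4802 -0.0778  0.2131] yaw -6.0 w 0.0385 F [ 2.  -0.7  0.1] down [-0.009  0.002 -1.   ]
617.5,-85,215,5 dx dy dz [-0.0032  0.1372 -0.0072] ax -11.0
617.5,-85,148,5 dx dy dz [ 0.0638  0.1378 -0.0072] ax -11.0
```

View pics/wrist7.png

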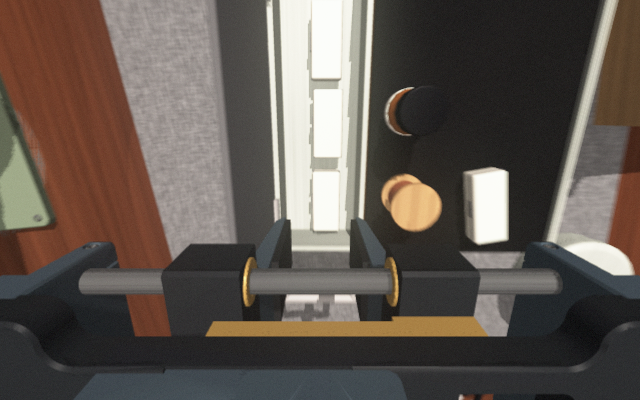

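View pics/side7.png

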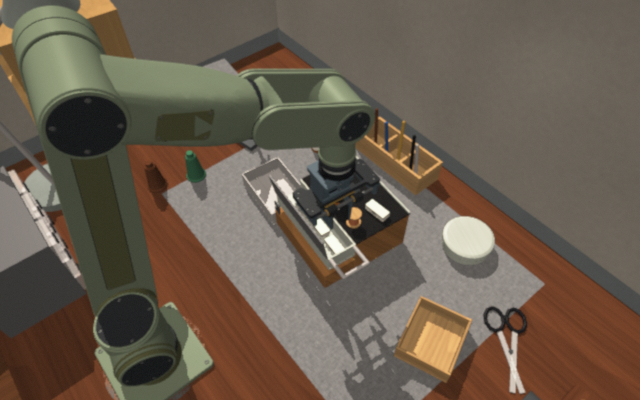

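Three boxes are in the trough in a row, and D remains at (487,206). D goes to the stock box.

Request:
jog_arm:
  series:
    - {"dx":-0.003,"dy":0.05,"dz":-0.003,"ax":-5,"ay":0,"az":0,"fingers":48}
    - {"dx":-0.003,"dy":0.105,"dz":-0.007,"ax":-11,"ay":0,"az":0,"fingers":48}
    - {"dx":0.0,"dy":0.1365,"dz":-0.007,"ax":-11,"ay":0,"az":0,"fingers":48}
    - {"dx":0.03,"dy":0.1365,"dz":-0.007,"ax":-11,"ay":0,"az":0,"fingers":48}
    - {"dx":0.068,"dy":0.1365,"dz":-0.007,"ax":-11,"ay":0,"az":0,"fingers":48}

```text
time: 10.05
tool_pos: [0.6204, -0.0857, 0.1473]
tcp_rot: [1.145, 1.247, -1.143]
contact_force: [0.1, 0.1, -0.1]
gripper_width: 0.0436
```

Request:
jog_arm:
  series:
    - {"dx":0,"dy":0,"dz":0,"ax":0,"ay":0,"az":0,"fingers":48}
    - {"dx":0,"dy":0,"dz":0,"ax":0,"ay":0,"az":0,"fingers":5}
    - {"dx":0,"dy":0,"dz":0,"ax":0,"ay":0,"az":0,"fingers":5}
    - {"dx":0,"dy":0,"dz":0,"ax":0,"ay":0,"az":0,"fingers":5}
    - {"dx":-0.05,"dy":0,"dz":0,"ax":0,"ay":0,"az":0,"fingers":5}

```text
time: 10.68
tool_pos: [0.6165, -0.0853, 0.1939]
tcp_rot: [1.141, 1.258, -1.151]
contact_force: [0.9, -0.6, -0.9]
gripper_width: 0.0255
```

```bash
python3 go.py 529,-381,200,22 529,-381,75,22
```

```text
t 10.68 pos [ 0.6165 -0.0853  0.1939] yaw 5.0 w 0.0255 F [ 0.9 -0.6 -0.9] down [-0.01   0.002 -1.   ]
529,-381,200,22 dx dy dz [-0.0057 -0.113   0.287 ] ax -17.0
529,-381,75,22 dx dy dz [ 0.1193 -0.1118  0.2873] ax -17.0
```

Request:
jog_arm:
  series:
    - {"dx":0,"dy":-0.023,"dz":0.058,"ax":-4,"ay":0,"az":0,"fingers":5}
    - {"dx":0,"dy":-0.046,"dz":0.116,"ax":-8,"ay":0,"az":0,"fingers":5}
    - {"dx":0,"dy":-0.069,"dz":0.174,"ax":-12,"ay":0,"az":0,"fingers":5}
    - {"dx":0,"dy":-0.092,"dz":0.232,"ax":-16,"ay":0,"az":0,"fingers":5}
    - {"dx":0.03,"dy":-0.112,"dz":0.287,"ax":-17,"ay":0,"az":0,"fingers":5}

```text
time: 11.3
tool_pos: [0.5338, -0.3816, 0.1713]
tcp_rot: [0.921, 1.36, -0.921]
contact_force: [1.0, -0.3, -1.1]
gripper_width: 0.0262
```

```bash
python3 go.py 529,-381,40,22
```

```text
t 11.3 pos [ 0.5338 -0.3816  0.1713] yaw 22.0 w 0.0262 F [ 1.  -0.3 -1.1] down [ 0.005 -0.004 -1.   ]
529,-381,40,22 dx dy dz [ 0.1312 -0.0047 -0.0031] ax 0.0
```

Request:
jog_arm:
  series:
    - {"dx":0.06,"dy":-0.003,"dz":-0.003,"ax":0,"ay":0,"az":0,"fingers":5}
    - {"dx":0.1,"dy":-0.003,"dz":-0.003,"ax":0,"ay":0,"az":0,"fingers":5}
    - {"dx":0.128,"dy":-0.003,"dz":-0.003,"ax":0,"ay":0,"az":0,"fingers":5}
    - {"dx":0.128,"dy":-0.003,"dz":-0.003,"ax":0,"ay":0,"az":0,"fingers":5}
    - {"dx":0.128,"dy":-0.003,"dz":-0.003,"ax":0,"ay":0,"az":0,"fingers":42}

```text
time: 11.92
tool_pos: [0.5303, -0.3774, 0.0423]
tcp_rot: [0.921, 1.364, -0.922]
contact_force: [1.0, 0.5, -0.7]
gripper_width: 0.0331
```

Request:
jog_arm:
  series:
    - {"dx":0,"dy":0,"dz":0,"ax":0,"ay":0,"az":0,"fingers":42}
    - {"dx":-0.06,"dy":0,"dz":0,"ax":0,"ay":0,"az":0,"fingers":42}
    - {"dx":-0.12,"dy":0,"dz":0,"ax":0,"ay":0,"az":0,"fingers":0}
    - {"dx":-0.18,"dy":0,"dz":0,"ax":0,"ay":0,"az":0,"fingers":0}
    - {"dx":-0.2,"dy":0,"dz":0,"ax":0,"ay":0,"az":0,"fingers":0}

```text
time: 12.55
tool_pos: [0.5309, -0.3779, 0.2479]
tcp_rot: [0.92, 1.355, -0.921]
contact_force: [0.2, 0.1, -0.4]
gripper_width: 0.0109
```

```bash
python3 go.py 400,-100,240,-6.1 400,-10,240,-6.1
python3 - <<'E'
from h import *
for c in ['side']:
    s=bot.snapshot(c);save(s,c+'8')
    W=pts(s);m=(W[...,2]>.145)&(W[...,2]<.215)&(W[...,0]>.40)&(W[...,0]<.48)&(abs(W[...,1])<.15)
    p=W[m];A=np.c_[p[:,1],p[:,2],np.ones(len(p))];k,*_=np.linalg.lstsq(A,p[:,0],rcond=None);print('lid x=',k,p[:,2].max(),len(p))
E
```

```text
t 12.55 pos [ 0.5309 -0.3779  0.2479] yaw 22.0 w 0.0109 F [ 0.2  0.1 -0.4] down [ 0.009 -0.007 -1.   ]
400,-100,240,-6.1 dx dy dz [ 0.0049 -0.0173 -0.3067] ax 28.1
400,-10,240,-6.1 dx dy dz [ 0.0043  0.0164 -0.3902] ax 28.1
lid x= [ 0.0999096  -0.13044123  0.45733276] 0.21333030117159812 409
```

View pics/side8.png

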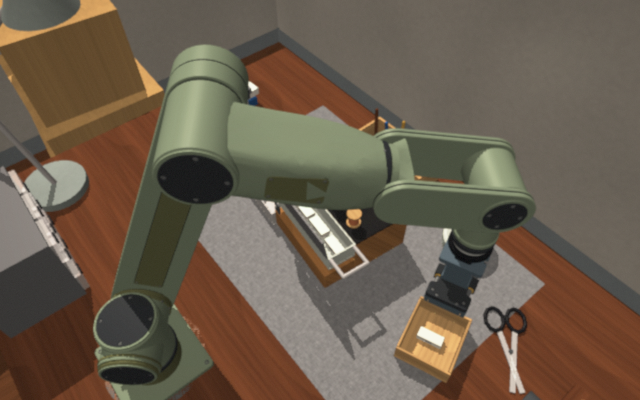

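D lies in the stock box, at (430,338). Now the lid: I'll go behind it with the fingers shut.

Request:
jog_arm:
  series:
    - {"dx":0,"dy":-0.005,"dz":-0.06,"ax":6,"ay":0,"az":0,"fingers":0}
    - {"dx":0,"dy":-0.01,"dz":-0.12,"ax":12,"ay":0,"az":0,"fingers":0}
    - {"dx":0,"dy":-0.015,"dz":-0.18,"ax":18,"ay":0,"az":0,"fingers":0}
    - {"dx":0,"dy":-0.015,"dz":-0.24,"ax":24,"ay":0,"az":0,"fingers":0}
    - {"dx":0,"dy":-0.01,"dz":-0.3,"ax":28,"ay":0,"az":0,"fingers":0}

```text
time: 13.22
tool_pos: [0.4064, -0.1008, 0.2411]
tcp_rot: [1.289, 1.155, -1.287]
contact_force: [1.0, 0.2, 0.3]
gripper_width: 0.0007
```

```bash
python3 go.py 388,-15,240,-6.1 388,-15,195,-6.1
```

```text
t 13.22 pos [ 0.4064 -0.1008  0.2411] yaw -6.2 w 0.0007 F [1.  0.2 0.3] down [ 0.001  0.    -1.   ]
388,-15,240,-6.1 dx dy dz [ 0.0011 -0.0276 -0.0833] ax -0.1
388,-15,195,-6.1 dx dy dz [ 0.0461 -0.0277 -0.0833] ax -0.1
```

Request:
jog_arm:
  series:
    - {"dx":0,"dy":-0.028,"dz":-0.045,"ax":0,"ay":0,"az":0,"fingers":0}
    - {"dx":0,"dy":-0.028,"dz":-0.083,"ax":0,"ay":0,"az":0,"fingers":0}
    - {"dx":0.025,"dy":-0.028,"dz":-0.083,"ax":0,"ay":0,"az":0,"fingers":0}
    - {"dx":0.046,"dy":-0.028,"dz":-0.083,"ax":0,"ay":0,"az":0,"fingers":0}
    - {"dx":0.046,"dy":-0.028,"dz":-0.083,"ax":0,"ay":0,"az":0,"fingers":0}

```text
time: 13.85
tool_pos: [0.3873, -0.0167, 0.1941]
tcp_rot: [1.284, 1.16, -1.288]
contact_force: [0.2, -1.3, 0.8]
gripper_width: 0.0008
```

Request:
jog_arm:
  series:
    - {"dx":0,"dy":0.018,"dz":0,"ax":0,"ay":0,"az":0,"fingers":0}
    - {"dx":0,"dy":0.033,"dz":0,"ax":0,"ay":0,"az":0,"fingers":0}
    - {"dx":0,"dy":0.048,"dz":0,"ax":0,"ay":0,"az":0,"fingers":0}
    - {"dx":0,"dy":0.063,"dz":0,"ax":0,"ay":0,"az":0,"fingers":0}
    - {"dx":0,"dy":0.078,"dz":0,"ax":0,"ay":0,"az":0,"fingers":0}

```text
time: 14.48
tool_pos: [0.4673, -0.0253, 0.1948]
tcp_rot: [1.286, 1.158, -1.286]
contact_force: [-0.8, 0.9, 0.5]
gripper_width: 0.0007
```

```bash
python3 go.py
python3 - <<'E'
from h import *
for c in ['side','scene']:
    s=bot.snapshot(c);save(s,c+'9')
E
```

```text
t 14.47 pos [ 0.4673 -0.0253  0.1948] yaw -6.0 w 0.0007 F [-0.8  0.9  0.5] down [ 0.  0. -1.]
```

View pics/side9.png

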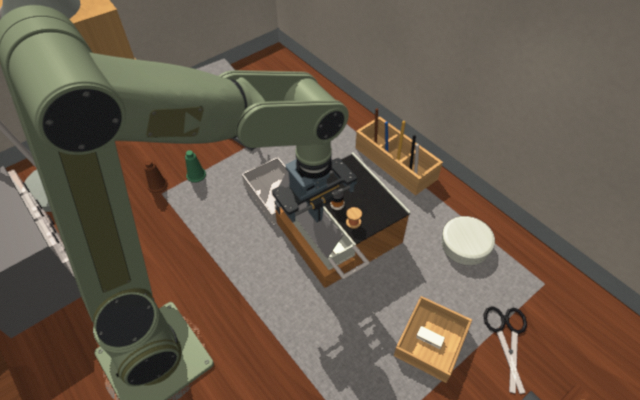

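View pics/scene9.png

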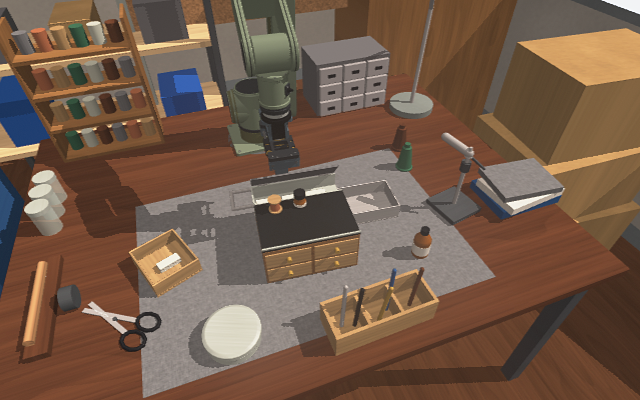

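The lid leans over the trough, about 50° open. I'll push a little further.

Request:
jog_arm:
  series:
    - {"dx":0,"dy":0.012,"dz":0,"ax":0,"ay":0,"az":0,"fingers":0}
    - {"dx":0,"dy":0.024,"dz":0,"ax":0,"ay":0,"az":0,"fingers":0}
    - {"dx":0,"dy":0.03,"dz":0,"ax":0,"ay":0,"az":0,"fingers":0}
    - {"dx":-0.03,"dy":0.03,"dz":0,"ax":0,"ay":0,"az":0,"fingers":0}
    - {"dx":-0.06,"dy":0.02,"dz":0.04,"ax":0,"ay":0,"az":0,"fingers":30}

```text
time: 15.2
tool_pos: [0.4825, -0.0662, 0.2554]
tcp_rot: [1.284, 1.16, -1.283]
contact_force: [0.8, 0.0, -0.1]
gripper_width: 0.0079
```

```bash
python3 go.py 468,-172,240,84 468,-172,240,-96
python3 - <<'E'
from h import *
for c in ['side','scene','wrist']:
    ob=bot.observe();s=bot.snapshot(c);save(s,c+'10');W=pts(s,ob)
    o=np.array([.5275,.003]);ex=np.array([.9943,-.107]);ey=np.array([.107,.9943])
    d=W[...,:2]-o;sx=d@ex;sy=d@ey
    m=(sx>-.075)&(sx<-.01)&(abs(sy)<.11)
    z=W[...,2][m];print(c,len(z),np.nanpercentile(z,[5,50,95]).round(4))
    m=(sx>-.065)&(sx<-.017)&(sy>-.2)&(sy<-.155)&(W[...,2]>.105)&(W[...,2]<.15)
    p=W[m]
    if len(p)>5: print('bar',len(p),p.mean(0).round(4),p[:,2].max(),np.median(sy[m]),np.polyfit(p[:,0],p[:,1],1))
E
```

```text
t 15.2 pos [ 0.4825 -0.0662  0.2554] yaw -5.8 w 0.0079 F [ 0.8  0.  -0.1] down [-0.     0.001 -1.   ]
468,-172,240,84 dx dy dz [ 0.0153 -0.0038  0.1068] ax -89.8
468,-172,240,-96 dx dy dz [ 0.0153 -0.0038  0.1068] ax 90.2
side 4920 [0.1382 0.4323 0.621 ]
bar 82 [ 0.466  -0.1734  0.1301] 0.13487255693276357 -0.1827165225745793 [-0.09902067 -0.12722221]
scene 3472 [0.1381 0.3983 0.6232]
bar 42 [ 0.4689 -0.1719  0.1306] 0.13429822785978696 -0.1799831124564665 [-0.11232504 -0.1191852 ]
wrist 52690 [0.1381 0.3488 0.373 ]
```

View pics/side10.png

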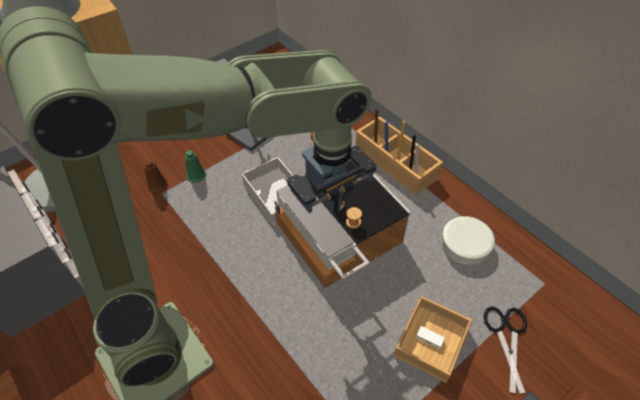

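View pics/wrist10.png

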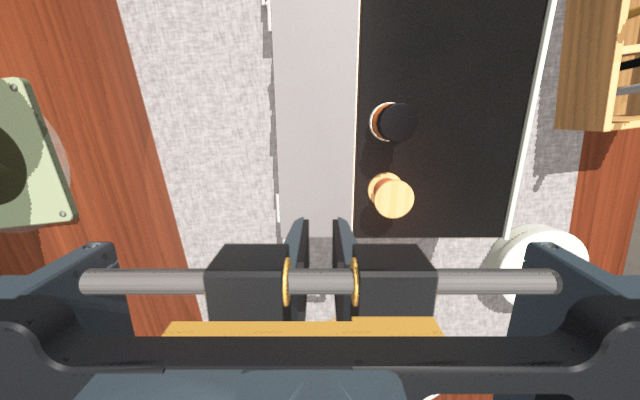

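The lid lies shut: its top is at 0.138 m, and the grey plate covers the trough at (320,215) in the side view. The bar is at world (0.4675, −0.1725, ~0.126). I'll turn the gripper 90° and go above it.

Request:
jog_arm:
  series:
    - {"dx":0,"dy":0,"dz":0.03,"ax":-10.5,"ay":0,"az":0,"fingers":45}
    - {"dx":0,"dy":0,"dz":0.06,"ax":-21,"ay":0,"az":0,"fingers":45}
    - {"dx":0,"dy":-0.004,"dz":0.09,"ax":-31.5,"ay":0,"az":0,"fingers":45}
    - {"dx":0,"dy":-0.004,"dz":0.107,"ax":-42,"ay":0,"az":0,"fingers":45}
    - {"dx":0,"dy":-0.004,"dz":0.107,"ax":-52,"ay":0,"az":0,"fingers":45}

```text
time: 15.98
tool_pos: [0.4664, -0.1732, 0.2536]
tcp_rot: [0.598, 1.489, -0.597]
contact_force: [-0.0, 0.6, -0.3]
gripper_width: 0.0411
```

```bash
python3 go.py 467.5,-172.5,200,84 467.5,-172.5,118,84
```

```text
t 15.97 pos [ 0.4664 -0.1732  0.2536] yaw 46.2 w 0.0411 F [-0.   0.6 -0.3] down [-0.002  0.001 -1.   ]
467.5,-172.5,200,84 dx dy dz [0.0536 0.0013 0.0004] ax -37.8
467.5,-172.5,118,84 dx dy dz [0.1356 0.0013 0.0005] ax -37.8
```

Request:
jog_arm:
  series:
    - {"dx":0.02,"dy":0.001,"dz":0,"ax":-10,"ay":0,"az":0,"fingers":45}
    - {"dx":0.04,"dy":0.001,"dz":0,"ax":-20,"ay":0,"az":0,"fingers":45}
    - {"dx":0.06,"dy":0.001,"dz":0,"ax":-30,"ay":0,"az":0,"fingers":45}
    - {"dx":0.07,"dy":0.001,"dz":0,"ax":-38,"ay":0,"az":0,"fingers":45}
    - {"dx":0.07,"dy":0.001,"dz":0,"ax":-38,"ay":0,"az":0,"fingers":45}

```text
time: 16.6
tool_pos: [0.4667, -0.1713, 0.1833]
tcp_rot: [0.085, 1.573, -0.082]
contact_force: [-0.1, 0.9, 0.6]
gripper_width: 0.0409
```

```bash
python3 go.py 467.5,-172.5,118,84;  python3 - <<'E'
from h import *
for c in ['side','wrist']:
    ob=bot.observe();s=bot.snapshot(c);save(s,c+'11')
E
```

```text
t 16.6 pos [ 0.4667 -0.1713  0.1833] yaw 83.9 w 0.0409 F [-0.1  0.9  0.6] down [-0.003  0.002 -1.   ]
467.5,-172.5,118,84 dx dy dz [ 0.0653 -0.0012  0.0012] ax -0.1
```

View pics/side11.png

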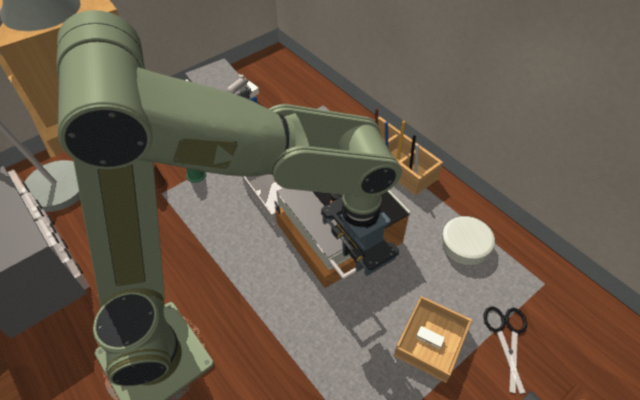

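View pics/wrist11.png

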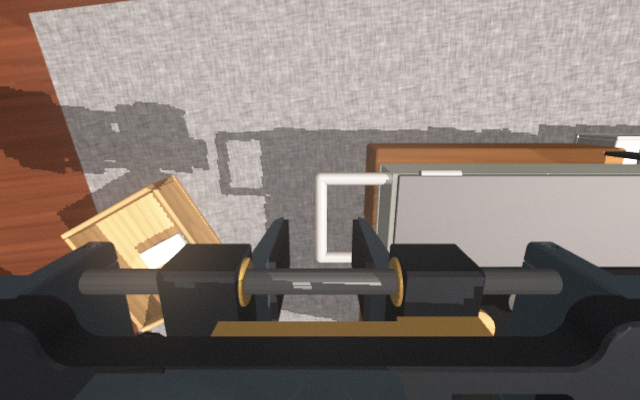

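The bar, at (321,220) in the wrist view, is midway between the fingers. I'll descend and grip it.

Request:
jog_arm:
  series:
    - {"dx":0.03,"dy":-0.001,"dz":0.001,"ax":0,"ay":0,"az":0,"fingers":45}
    - {"dx":0.065,"dy":-0.001,"dz":0.001,"ax":0,"ay":0,"az":0,"fingers":45}
    - {"dx":0.065,"dy":-0.001,"dz":0.001,"ax":0,"ay":0,"az":0,"fingers":45}
    - {"dx":0.065,"dy":-0.001,"dz":0.001,"ax":0,"ay":0,"az":0,"fingers":0}
    - {"dx":0.065,"dy":-0.001,"dz":0.001,"ax":0,"ay":0,"az":0,"fingers":0}

```text
time: 17.32
tool_pos: [0.4694, -0.1737, 0.1215]
tcp_rot: [0.082, 1.566, -0.083]
contact_force: [0.2, 0.3, 0.1]
gripper_width: 0.024
```

Request:
jog_arm:
  series:
    - {"dx":0,"dy":0,"dz":0,"ax":0,"ay":0,"az":0,"fingers":0}
    - {"dx":0,"dy":0,"dz":0,"ax":0,"ay":0,"az":0,"fingers":0}

```text
time: 17.58
tool_pos: [0.4691, -0.1717, 0.1209]
tcp_rot: [0.087, 1.567, -0.081]
contact_force: [1.3, 6.2, 3.8]
gripper_width: 0.0095
```

Run:
```python
from h import *
ob=bot.observe();print(ob['tool_pos'],ob['gripper_width'],ob['contact_force'],ob['joint_pos'].round(2))
s=bot.snapshot('wrist');save(s,'wrist12')
for th in np.arange(0,1.01,.1):
    c,si=np.cos(th),np.sin(th)
    print(round(th,2),'dy(tool)=+y_st',round(-298*c+42*si+298,1),'dx',-round(298*si+42*c-42,1))
```

```text
[ 0.4690568  -0.17172025  0.12090766] 0.009528822720264143 [1.2759587  6.19477906 3.77488431] [-0.38  0.3   1.89  0.    0.96 -1.84]
0.0 dy(tool)=+y_st 0.0 dx -0.0
0.1 dy(tool)=+y_st 5.7 dx -29.5
0.2 dy(tool)=+y_st 14.3 dx -58.4
0.3 dy(tool)=+y_st 25.7 dx -86.2
0.4 dy(tool)=+y_st 39.9 dx -112.7
0.5 dy(tool)=+y_st 56.6 dx -137.7
0.6 dy(tool)=+y_st 75.8 dx -160.9
0.7 dy(tool)=+y_st 97.1 dx -182.1
0.8 dy(tool)=+y_st 120.5 dx -201.0
0.9 dy(tool)=+y_st 145.7 dx -217.5
1.0 dy(tool)=+y_st 172.3 dx -231.5
```

The bar is gripped at 9.5 mm. I'll raise it along the arc.

Request:
jog_arm:
  series:
    - {"dx":-0.015,"dy":0.003,"dz":0,"ax":0,"ay":0,"az":0,"fingers":0}
    - {"dx":-0.0295,"dy":0.0057,"dz":0,"ax":0,"ay":0,"az":0,"fingers":0}
    - {"dx":-0.0445,"dy":0.01,"dz":0,"ax":0,"ay":0,"az":0,"fingers":0}
    - {"dx":-0.0584,"dy":0.0143,"dz":0,"ax":0,"ay":0,"az":0,"fingers":0}
    - {"dx":-0.0725,"dy":0.0198,"dz":0,"ax":0,"ay":0,"az":0,"fingers":0}

```text
time: 18.25
tool_pos: [0.471, -0.1527, 0.193]
tcp_rot: [0.084, 1.568, -0.081]
contact_force: [4.3, 4.3, -5.9]
gripper_width: 0.0086
```

```bash
python3 go.py
python3 - <<'E'
from h import *
s=bot.snapshot('side');save(s,'side13');s=bot.snapshot('scene');save(s,'scene13')
E
```

```text
t 18.25 pos [ 0.471  -0.1527  0.193 ] yaw 84.0 w 0.0086 F [ 4.3  4.3 -5.9] down [ 0.002  0.001 -1.   ]
```

View pics/scene13.png

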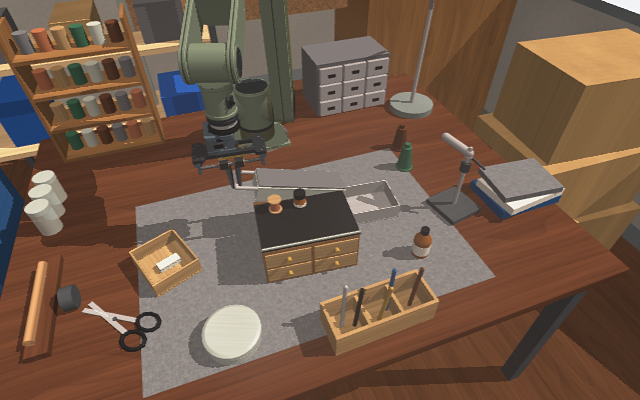

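The trough tips with its lid shut, grey plate at (300,180). I'll carry on.

Request:
jog_arm:
  series:
    - {"dx":-0.027,"dy":0.0127,"dz":0,"ax":0,"ay":0,"az":0,"fingers":0}
    - {"dx":-0.053,"dy":0.028,"dz":0,"ax":0,"ay":0,"az":0,"fingers":0}
    - {"dx":-0.077,"dy":0.046,"dz":0,"ax":0,"ay":0,"az":0,"fingers":0}
    - {"dx":-0.093,"dy":0.06,"dz":0,"ax":0,"ay":0,"az":0,"fingers":0}
    - {"dx":-0.1055,"dy":0.073,"dz":0,"ax":0,"ay":0,"az":0,"fingers":0}

```text
time: 18.98
tool_pos: [0.4787, -0.0819, 0.2995]
tcp_rot: [0.079, 1.566, -0.085]
contact_force: [3.4, -4.1, -0.1]
gripper_width: 0.0091
```

```bash
python3 go.py
python3 - <<'E'
from h import *
s=bot.snapshot('side');save(s,'side14');s=bot.snapshot('scene');save(s,'scene14')
E
```

```text
t 18.98 pos [ 0.4787 -0.0819  0.2995] yaw 84.0 w 0.0091 F [ 3.4 -4.1 -0.1] down [ 0.003 -0.004 -1.   ]
```

View pics/scene14.png

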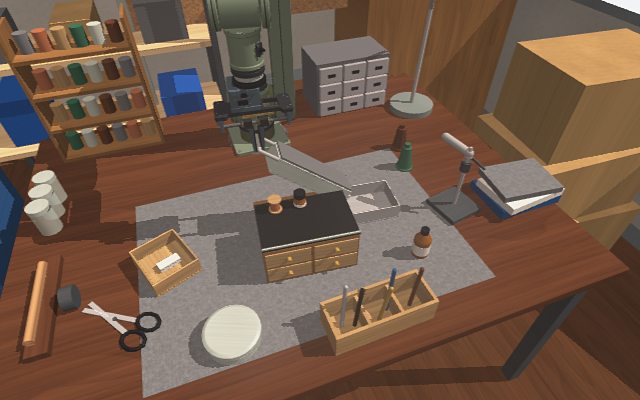

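Request:
jog_arm:
  series:
    - {"dx":-0.0194,"dy":0.0229,"dz":0,"ax":0,"ay":0,"az":0,"fingers":0}
    - {"dx":-0.0332,"dy":0.0427,"dz":0,"ax":0,"ay":0,"az":0,"fingers":0}
    - {"dx":-0.0425,"dy":0.058,"dz":0,"ax":0,"ay":0,"az":0,"fingers":0}
    - {"dx":-0.0468,"dy":0.066,"dz":0,"ax":0,"ay":0,"az":0,"fingers":0}
    - {"dx":-0.0468,"dy":0.066,"dz":0,"ax":0,"ay":0,"az":0,"fingers":0}

```text
time: 19.7
tool_pos: [0.4856, -0.017, 0.3465]
tcp_rot: [0.079, 1.565, -0.085]
contact_force: [2.1, -5.3, 6.2]
gripper_width: 0.009
```

Request:
jog_arm:
  series:
    - {"dx":0,"dy":0,"dz":0,"ax":0,"ay":0,"az":0,"fingers":0}
    - {"dx":0,"dy":0,"dz":0,"ax":0,"ay":0,"az":0,"fingers":0}
    - {"dx":0,"dy":0,"dz":0,"ax":0,"ay":0,"az":0,"fingers":0}
    - {"dx":0,"dy":0,"dz":0,"ax":0,"ay":0,"az":0,"fingers":0}

```text
time: 20.2
tool_pos: [0.4856, -0.0176, 0.3462]
tcp_rot: [0.08, 1.565, -0.086]
contact_force: [1.6, -6.0, 6.0]
gripper_width: 0.0093
```

```bash
python3 go.py
python3 - <<'E'
from h import *
s=bot.snapshot('side');save(s,'side15');i=s['image'][100:300,180:400]
cv2.imwrite('pics/side15c.png',cv2.cvtColor(cv2.resize(i,None,fx=3,fy=3),cv2.COLOR_RGB2BGR))
s=bot.snapshot('scene');i=s['image'][100:260,240:460]
cv2.imwrite('pics/scene15c.png',cv2.cvtColor(cv2.resize(i,None,fx=3,fy=3),cv2.COLOR_RGB2BGR))
E
```

```text
t 20.2 pos [ 0.4856 -0.0176  0.3462] yaw 83.9 w 0.0093 F [ 1.6 -6.   6. ] down [ 0.004 -0.004 -1.   ]
```

View pics/scene15c.png

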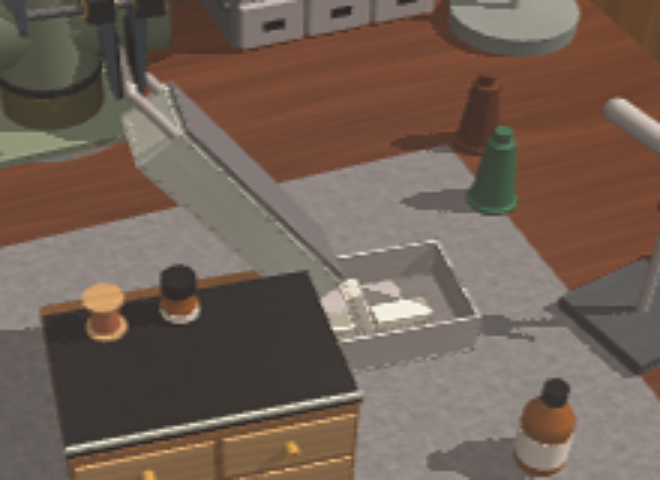

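View pics/side15c.png

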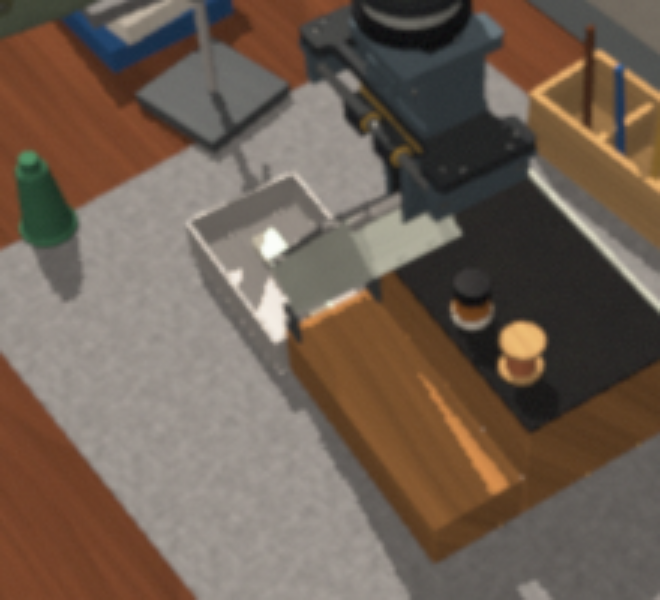

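One box stands on end in the tin just below the spout, at (355,305) in the scene crop. One lies flat at (400,310), and the third isn't clear yet. I'll rock the trough.

Request:
jog_arm:
  series:
    - {"dx":0.014,"dy":-0.024,"dz":0,"ax":0,"ay":0,"az":0,"fingers":0}
    - {"dx":0.033,"dy":-0.05,"dz":0,"ax":0,"ay":0,"az":0,"fingers":0}
    - {"dx":0.014,"dy":-0.024,"dz":0,"ax":0,"ay":0,"az":0,"fingers":0}
    - {"dx":0,"dy":0,"dz":0,"ax":0,"ay":0,"az":0,"fingers":0}
    - {"dx":-0.0067,"dy":0.0134,"dz":0,"ax":0,"ay":0,"az":0,"fingers":0}

```text
time: 20.92
tool_pos: [0.4868, -0.0029, 0.3528]
tcp_rot: [0.08, 1.567, -0.085]
contact_force: [1.9, -5.4, 4.7]
gripper_width: 0.0091
```

Request:
jog_arm:
  series:
    - {"dx":0,"dy":0,"dz":0,"ax":0,"ay":0,"az":0,"fingers":0}
    - {"dx":0,"dy":0,"dz":0,"ax":0,"ay":0,"az":0,"fingers":0}
    - {"dx":0,"dy":0,"dz":0,"ax":0,"ay":0,"az":0,"fingers":0}

```text
time: 21.3
tool_pos: [0.4867, -0.0035, 0.3525]
tcp_rot: [0.08, 1.567, -0.085]
contact_force: [2.3, -4.4, 7.2]
gripper_width: 0.009
```

```bash
python3 go.py
python3 - <<'E'
from h import *
s=bot.snapshot('side');i=s['image'][140:220,230:320]
cv2.imwrite('pics/side16c.png',cv2.cvtColor(cv2.resize(i,None,fx=7,fy=7,interpolation=cv2.INTER_CUBIC),cv2.COLOR_RGB2BGR))
s=bot.snapshot('scene');i=s['image'][160:230,330:420]
cv2.imwrite('pics/scene16c.png',cv2.cvtColor(cv2.resize(i,None,fx=7,fy=7,interpolation=cv2.INTER_CUBIC),cv2.COLOR_RGB2BGR))
E
```

```text
t 21.3 pos [ 0.4867 -0.0035  0.3525] yaw 84.0 w 0.009 F [ 2.3 -4.4  7.2] down [ 0.003 -0.003 -1.   ]
```

View pics/scene16c.png

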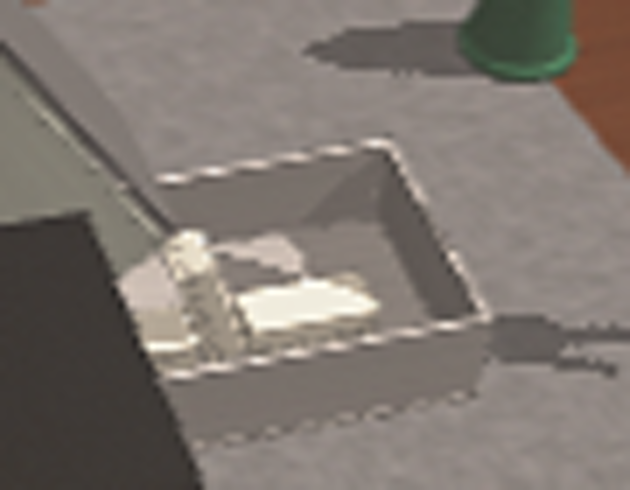

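View pics/side16c.png

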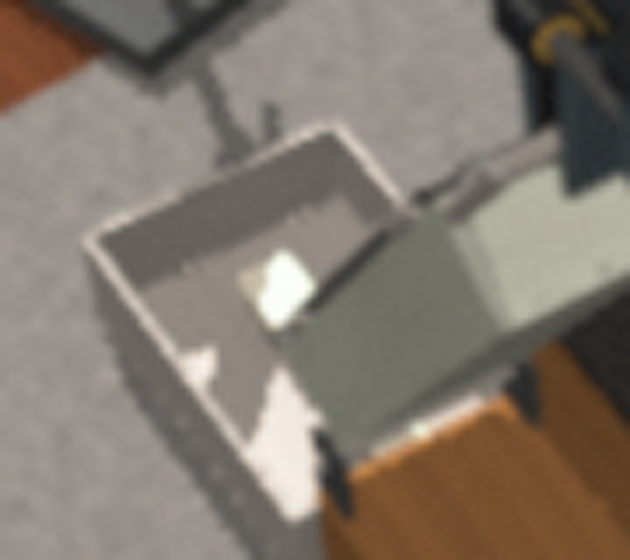

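A flat box shows at (300,305) in the scene crop, one is leaning at (205,285), and a white patch at (165,345) may be the third. I'll lower part-way, which should free the leaning one, and look again.

Request:
jog_arm:
  series:
    - {"dx":0.014,"dy":-0.0266,"dz":0,"ax":0,"ay":0,"az":0,"fingers":0}
    - {"dx":0.0305,"dy":-0.0518,"dz":0,"ax":0,"ay":0,"az":0,"fingers":0}
    - {"dx":0.0494,"dy":-0.0752,"dz":0,"ax":0,"ay":0,"az":0,"fingers":0}
    - {"dx":0.0706,"dy":-0.0965,"dz":0,"ax":0,"ay":0,"az":0,"fingers":0}
    - {"dx":0.0706,"dy":-0.0965,"dz":0,"ax":0,"ay":0,"az":0,"fingers":0}

```text
time: 22.02
tool_pos: [0.476, -0.0995, 0.2789]
tcp_rot: [0.084, 1.571, -0.084]
contact_force: [2.5, -1.4, -0.8]
gripper_width: 0.0091
```

```bash
cat > look.py <<'E'
from h import *
import sys
n=sys.argv[1]
s=bot.snapshot('side');i=s['image'][140:220,230:320]
a=cv2.resize(i,None,fx=4.4,fy=4.4,interpolation=cv2.INTER_CUBIC)
s=bot.snapshot('scene');i=s['image'][160:240,330:420]
b=cv2.resize(i,None,fx=4.4,fy=4.4,interpolation=cv2.INTER_CUBIC)
cv2.imwrite(f'pics/look{n}.png',cv2.cvtColor(np.hstack([b,a]),cv2.COLOR_RGB2BGR))
E
python3 go.py; python3 look.py 17
```

```text
t 22.02 pos [ 0.476  -0.0995  0.2789] yaw 83.9 w 0.0091 F [ 2.5 -1.4 -0.8] down [-0.001 -0.    -1.   ]
```

View pics/look17.png

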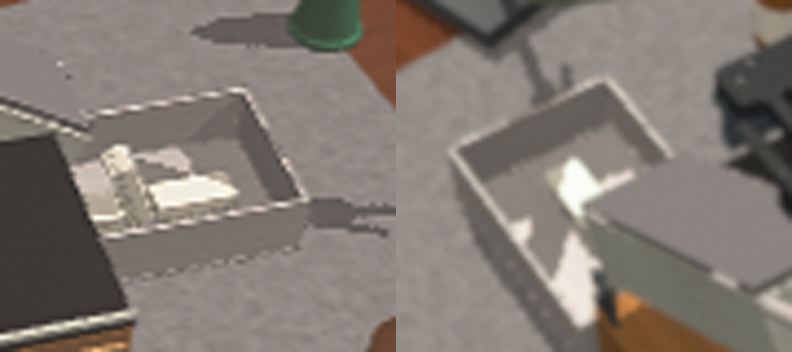

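Request:
jog_arm:
  series:
    - {"dx":0.0232,"dy":-0.0192,"dz":0,"ax":0,"ay":0,"az":0,"fingers":0}
    - {"dx":0.0482,"dy":-0.0359,"dz":0,"ax":0,"ay":0,"az":0,"fingers":0}
    - {"dx":0.0747,"dy":-0.0501,"dz":0,"ax":0,"ay":0,"az":0,"fingers":0}
    - {"dx":0.1025,"dy":-0.0615,"dz":0,"ax":0,"ay":0,"az":0,"fingers":0}
    - {"dx":0.1314,"dy":-0.0701,"dz":0,"ax":0,"ay":0,"az":0,"fingers":0}

```text
time: 22.75
tool_pos: [0.4685, -0.1667, 0.1483]
tcp_rot: [0.085, 1.57, -0.081]
contact_force: [4.0, 3.7, -2.5]
gripper_width: 0.0094
```

```bash
python3 go.py 469,-172,121,84; python3 look.py 18
```

```text
t 22.75 pos [ 0.4685 -0.1667  0.1483] yaw 84.0 w 0.0094 F [ 4.   3.7 -2.5] down [-0.001  0.003 -1.   ]
469,-172,121,84 dx dy dz [ 0.0273 -0.0053  0.0011] ax -0.0
```

View pics/look18.png

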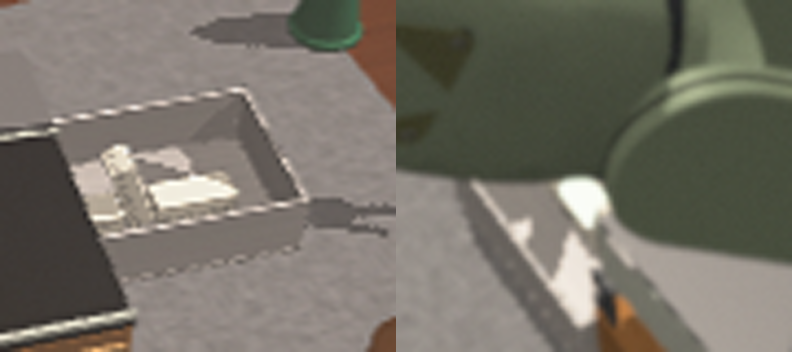

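Request:
jog_arm:
  series:
    - {"dx":0.016,"dy":-0.003,"dz":0,"ax":0,"ay":0,"az":0,"fingers":0}
    - {"dx":0.0295,"dy":-0.0057,"dz":0,"ax":0,"ay":0,"az":0,"fingers":0}
    - {"dx":0.0295,"dy":-0.0057,"dz":0,"ax":0,"ay":0,"az":0,"fingers":45}
    - {"dx":0.0295,"dy":-0.0057,"dz":0,"ax":0,"ay":0,"az":0,"fingers":45}
    - {"dx":0.0295,"dy":-0.0057,"dz":0,"ax":0,"ay":0,"az":0,"fingers":45}

```text
time: 23.48
tool_pos: [0.468, -0.1733, 0.1199]
tcp_rot: [0.082, 1.57, -0.082]
contact_force: [0.3, -0.1, -0.0]
gripper_width: 0.0366
```

Request:
jog_arm:
  series:
    - {"dx":-0.04,"dy":0,"dz":0,"ax":0,"ay":0,"az":0,"fingers":45}
    - {"dx":-0.1,"dy":0.0,"dz":0,"ax":10,"ay":0,"az":0,"fingers":45}
    - {"dx":-0.15,"dy":0.06,"dz":0,"ax":20,"ay":0,"az":0,"fingers":45}
    - {"dx":-0.2,"dy":0.12,"dz":0,"ax":30,"ay":0,"az":0,"fingers":45}
    - {"dx":-0.2,"dy":0.16,"dz":0,"ax":40,"ay":0,"az":0,"fingers":45}

```text
time: 24.1
tool_pos: [0.485, -0.0222, 0.3199]
tcp_rot: [0.623, 1.475, -0.621]
contact_force: [0.3, -0.2, -0.2]
gripper_width: 0.041
```

```bash
python3 go.py 495,120,330,-6; python3 look.py 19;  python3 - <<'E'
from h import *
ob=bot.observe();s=bot.snapshot('wrist');save(s,'wrist19')
E
```

```text
t 24.1 pos [ 0.485  -0.0222  0.3199] yaw 44.4 w 0.041 F [ 0.3 -0.2 -0.2] down [ 0.005 -0.    -1.   ]
495,120,330,-6 dx dy dz [-0.0101  0.1066 -0.0946] ax 50.4
```

View pics/wrist19.png

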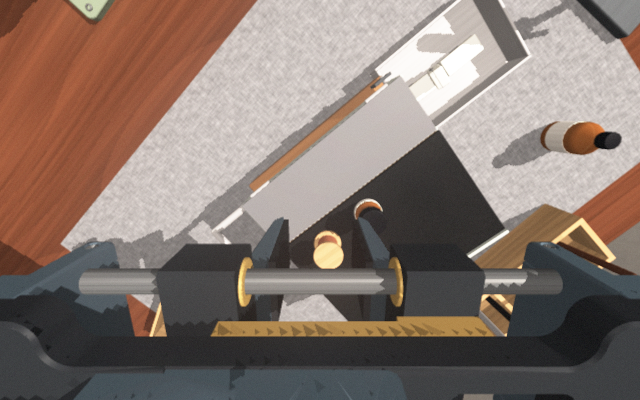

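The lid is shut and the trough is down. The boxes in the tin show at about (445,65). I'll move the camera over for a clear view.

Request:
jog_arm:
  series:
    - {"dx":-0.01,"dy":0.03,"dz":-0.03,"ax":10.5,"ay":0,"az":0,"fingers":45}
    - {"dx":-0.01,"dy":0.06,"dz":-0.06,"ax":21,"ay":0,"az":0,"fingers":45}
    - {"dx":-0.01,"dy":0.1,"dz":-0.09,"ax":31,"ay":0,"az":0,"fingers":45}
    - {"dx":-0.01,"dy":0.1066,"dz":-0.0946,"ax":41,"ay":0,"az":0,"fingers":45}
    - {"dx":-0.01,"dy":0.1066,"dz":-0.0946,"ax":50.4,"ay":0,"az":0,"fingers":45}

```text
time: 24.88
tool_pos: [0.4933, 0.1187, 0.326]
tcp_rot: [1.282, 1.16, -1.286]
contact_force: [-0.0, -0.2, 0.2]
gripper_width: 0.041
```

```bash
python3 go.py
python3 - <<'E'
from h import *
ob=bot.observe();s=bot.snapshot('wrist');save(s,'wrist20');W=pts(s,ob)
np.savez('w20.npz',W=W,im=s['image'])
o=np.array([.5275,.003]);ex=np.array([.9943,-.107]);ey=np.array([.107,.9943])
d=W[...,:2]-o;sx=d@ex;sy=d@ey
for y0 in np.arange(.115,.31,.015):
    print(round(y0,3),[int(1000*np.nanmedian(np.r_[W[...,2][(abs(sx-x0)<.006)&(abs(sy-y0)<.0075)],np.nan])) if ((abs(sx-x0)<.006)&(abs(sy-y0)<.0075)).any() else -1 for x0 in np.arange(-.1,.02,.012)])
m=(sx>-.07)&(sx<-.01)&(abs(sy)<.11)
print('lid z',np.nanpercentile(W[...,2][m],[5,50,95]))
for t in ['jar_mid','spool_mid','box1_mid']:
  for r in bot.trace('wrist',t)[:5]:
    p=W[r['mask']];print(t,r['confidence'],np.round(r['location']),np.nanmedian(p,0).round(3))
E
```

```text
t 24.88 pos [0.4933 0.1187 0.326 ] yaw -5.9 w 0.041 F [-0.  -0.2  0.2] down [-0.002 -0.001 -1.   ]
0.115 [0, 95, 383, 326, 138, 138, 357, 138, 137, 135]
0.13 [435, 433, 429, 431, 432, 431, 428, 429, 432, 435]
0.145 [411, 416, 416, 410, 426, 429, 411, 416, 416, 428]
0.16 [25, 3, 3, 3, 4, 21, 21, 3, 3, 3]
0.175 [30, 3, 3, 3, 4, 23, 22, 3, 3, 3]
0.19 [39, 3, 4, 3, 5, 63, 64, 3, 3, 3]
0.205 [33, 3, 3, 3, 4, 32, 29, 3, 3, 3]
0.22 [32, 3, 3, 3, 4, 21, 21, 3, 3, 3]
0.235 [29, 3, 3, 3, 4, 21, 21, 3, 4, 3]
0.25 [25, 3, 3, 3, 4, 21, 22, 3, 4, 3]
0.265 [35, 3, 3, 3, 4, 21, 21, 3, 4, 3]
0.28 [30, 4, 3, 3, 3, 3, 3, 3, 3, 3]
0.295 [34, 9, 10, 8, 9, 9, 10, 10, 10, 10]
0.31 [1, 48, 48, 25, 49, 49, 48, 48, 48, 48]
lid z [0.13745173 0.13870374 0.37057685]
box1_mid 0.37 [230. 326.] [0.49  0.054 0.139]
```

View pics/wrist20.png

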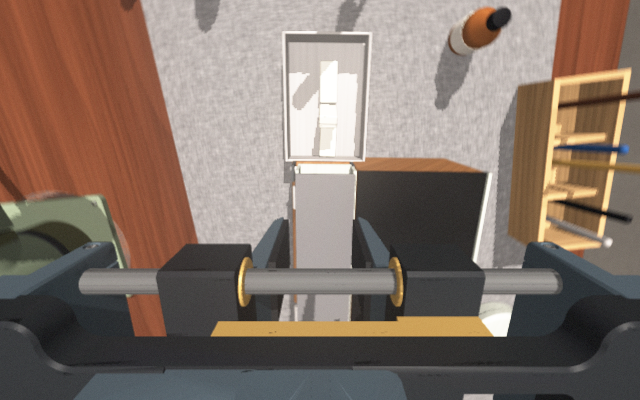

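The tin holds three boxes: a flat one at (328,80), one standing on end between them at (328,112), and a flat one at (328,140). The standing box's top is at 64 mm, so its centre is at about 34 mm. Final checks of the rest come next.

Run:
```python
from h import *
o=np.array([.5275,.003]);ex=np.array([.9943,-.107]);ey=np.array([.107,.9943])
for c in ['scene','side']:
    s=bot.snapshot(c);save(s,c+'21');W=pts(s)
    d=W[...,:2]-o;sx=d@ex;sy=d@ey
    for y0 in (-.11,-.05,0,.05,.11):
        m=(sx>-.075)&(sx<-.01)&(abs(sy-y0)<.012)&(W[...,2]<.2);print(c,'lid z',y0,np.nanmedian(W[...,2][m]).round(4),m.sum())
    m=(abs(sx+.041)<.02)&(abs(sy+.18)<.012)&(W[...,2]>.1)&(W[...,2]<.2)
    if m.any(): print('bar top',W[...,2][m].max())
    for t in ['jar_mid','spool_mid','varnish','cone1','box1_mid']:
      for r in bot.trace(c,t)[:4]:
        if r['confidence']>.4:
          p=W[r['mask']];print(c,t,round(r['confidence'],2),np.nanmedian(p,0).round(3))
```

```text
scene lid z -0.11 0.1394 138
scene lid z -0.05 0.1396 122
scene lid z 0 0.1395 88
scene lid z 0.05 0.1396 128
scene lid z 0.11 0.1398 119
bar top 0.13353619922603321
scene jar_mid 0.58 [ 0.564 -0.006  0.165]
scene spool_mid 0.74 [ 0.558 -0.072  0.17 ]
scene spool_mid 0.63 [ 0.484 -0.016  0.139]
scene varnish 0.66 [0.738 0.281 0.058]
scene cone1 0.76 [0.38  0.428 0.043]
scene box1_mid 0.49 [ 0.535 -0.376  0.024]
side lid z -0.11 0.1383 305
side lid z -0.05 0.1394 212
side lid z 0 0.1393 204
side lid z 0.05 0.1393 184
side lid z 0.11 0.1393 173
bar top 0.1358594236488071
side jar_mid 0.78 [ 0.547 -0.01   0.171]
side spool_mid 0.66 [ 0.544 -0.074  0.17 ]
side varnish 0.91 [0.716 0.279 0.055]
side varnish 0.73 [ 0.532 -0.384  0.008]
side box1_mid 0.71 [ 0.526 -0.378  0.023]
```

View pics/scene21.png

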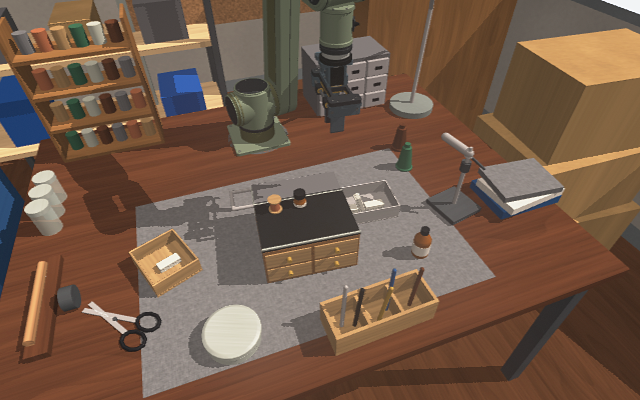

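The final picture shows the deck cleared apart from the jar and spool. The lid is shut at (300,185), the tin's boxes are at (368,200), the extra is in the stock box at (168,262), and the gripper is clear of everything.

```bash
python3 -c "
from bench import bot
print(bot.job_done())"
```

```text
the job is handed in; nothing more can be done
None
```

The job is done and handed in at about 25 s on the robot's clock, with no verdict reported.

**What I did:** I lifted three boxes off the deck into the trough one at a time, without sweeping any, and put the fourth in the stock box. I then pushed the lid shut, raised the trough by its bar to about 0.95 rad and rocked it once up to about 1.0 rad. After that I lowered it fully and let go.

**Last checks:**
- **Tin:** it holds three boxes. Two lie flat, and one stands on end between them with its top at about 64 mm, so its centre is at about 34 mm, under the 65 mm limit.
- **Stock box:** it holds the extra box, with its top about 24 mm above the bench.
- **Trough and lid:** the lid lies level at about 139 mm, and the bar is back at its starting height.
- **Jar, spool, bottle and cone:** the jar and spool stand upright within 2 mm of where they started. The bottle reads the same place from one camera and up to 7 mm off from the other. The cone was seen only by the first camera this time and reads the same place.

**Problems along the way:**
- The first move call was refused because I left out some keys; nothing moved.
- A few low-confidence network detections named the wrong object, and I disregarded them after looking at the pictures.

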